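# Load the glass scale plate under the stage clips

## Task

The glass scale plate was put away the wrong way round: its blue tab is inside the dust cover and its bevelled end sticks out. Draw it straight out, set it down, let go and take it again by the tab, then slide it, bevelled end first, along the measuring stage under the two spring clips until it rests against the brass end stop and both clips have snapped down into its groove. Push gently, it is glass; let go when it is home, and do not shift the loose things lying about (tape roll, setting ring, screwdriver, tweezers).

Things in the scene. Friction and masses are not known exactly. Their poses are not given: they have to be found in the camera images.
- plate_mid (a point): Centre of the loose scale plate (half-way up): aluminium frame with glass window, 110 (x) x 50 (y) x 9 (z) mm, about 120 g; underside 4.5 mm below. +x points to the bevelled lead end, z up. At the start it lies flat, tail half inside the dust cover, underside 6 mm above the desk; its side edges from x = 10 to 50 mm are in the open, to be gripped across the 50 mm width.
- plate_groove (a point): Point in the plate's dark groove, on its floor 5 mm above the underside, 25 mm from the plate's centre towards the lead end; axes as the plate's. The groove runs across the whole width, 10 mm long (x -5 to +5), 4 mm deep. Ahead of it a ridge of full 9 mm height to x = +12, then the bevel down to 1.5 mm at the tip, x = +30 mm.
- plate_tab (a point): Centre of the plate's blue upright tab, 44 mm from the plate's centre towards the tail; axes as the plate's. 12 mm (x) x 24 mm (y), rising from the plate's top face (9 mm above its underside) to 35 mm above the underside; this point is 22 mm above the underside. The plate ends 11 mm behind it.
- stage_seat (a point): Point on top of the fixed dark stage under the plate's centre when home; stage top 30 mm above the desk, from x = -67 to +89 mm. +x is the feed direction, z up. Two aluminium side rails, 5 mm high, inner faces 55 mm apart, flared at the near end, run from x = -65 to +55 mm. The plate is first laid flat between them, short of the clips (its centre at x below -42 mm).
- clip_feet (a point): Point on the stage top midway between the feet of the two spring clips (at y = +16 and -16 mm), 25 mm past stage_seat; axes as the stage's. The clips' curled tips begin at x = -9 mm; their leaves run to hinges on a bridge at x = +50 mm and rise 20 mm over the stage, a few mm more when lifted. The feet ride over bevel and ridge, then drop into the groove.
- stop_face (a point): Foot of the face of the brass end stop, 7 mm high and 44 mm wide, on the stage top, 30 mm past the clip feet; axes as the stage's. The plate's lead tip rests against it when home; with the tip here the feet stand in the middle of the groove.
- cover_mouth (a point): Middle of the mouth of the fixed grey dust cover, on its floor 6 mm above the desk. +x points straight out of the mouth, the way the plate is drawn out. Inside 62 mm wide, 58 mm deep; clear roof, underside 50 mm and top 54 mm above the desk. A tongue of the floor, 36 mm wide, reaches 25 mm out of the mouth under the plate.
- clip_left (a joint): Angle of the spring clip (steel leaf, brass roller as its foot) at stage y = +16 mm, hinged 50 mm behind the foot. 0: at rest, foot 3 mm above the stage; about 0.12: foot riding on the plate's full thickness; about 0.04: snapped down into the groove. A foot presses with 1 N at rest, 2 N riding; pushing the plate under both takes some 5 to 10 N, more at the stop.
- clip_right (a joint): The same for the clip at stage y = -16 mm.
- tape_roll: Roll of masking tape, 104 mm across, 24 mm high; bystander, origin at its underside.
- ring_gauge: Knurled steel setting ring, 54 mm across, 18 mm high; bystander, origin at its underside.
- screwdriver: Small screwdriver with red handle, 143 mm long; bystander, origin at its underside.
- tweezers: Steel tweezers, 128 mm long; bystander, origin at its underside.
Mind the look-alikes: they are no part of the job. Leave any turquoise look-alike of the part that bears plate_mid alone.

How it is judged:
On the way, in this order (a step that is already met when the one before it is completed fails the run):
1. the plate has been drawn out so that its tab is clear of the cover, and lies let go (horizontal distance between plate_mid and cover_mouth above 0.05 m and contact force between the fingers and plate below 0.1 N and linear speed of plate below 0.02 m/s), for 0.1 s.
2. the plate has pushed both clips up and they ride on it (value of joint each of clip_left, clip_right above 0.09 rad and angle between plate_mid's own z axis and vertical below 0.12 rad and x of plate_mid in the frame of stage_seat above -0.03 m), for 0.02 s.
At the end, for the whole second after the job is handed in: The plate lies flat on the stage between the rails, bevelled end against the end stop (within 3 mm along the feed, 5 mm sideways, 5 degrees), both clips snapped down into its groove (clip angles 0.015 to 0.075 rad), at rest and let go (x of plate_mid in the frame of stage_seat between -0.003 and 0.003 m and y of plate_mid in the frame of stage_seat between -0.005 and 0.005 m and z of plate_mid in the frame of stage_seat between 0.002 and 0.007 m and angle between the x axis of plate_mid and the x axis of stage_seat, either way round below 0.09 rad and angle between plate_mid's own z axis and vertical below 0.05 rad and value of joint clip_left between 0.015 and 0.075 rad and value of joint clip_right between 0.015 and 0.075 rad and linear speed of plate below 0.01 m/s and contact force between the fingers and plate below 0.1 N); the robot touches nothing.
It fails at once if the plate is rammed: more than 45 N between plate and stage (contact force between plate and stage above 45 N).
It fails at once if the tape roll, setting ring, screwdriver or tweezers is shifted by more than 30 mm (distance of any of tape_roll, ring_gauge, screwdriver, tweezers from where it was at the start of the episode above 0.03 m).
It also fails if it takes over 58 s, if anything falls off the work surface, if the arm or the gripper's body presses on something with over 40 N, if the wrist force passes 120 N, or if a joint passes its speed limit or range.

## Robot

A 7-joint arm with a two-finger parallel gripper is mounted at the origin on a cart in front of the work surface, level with it; the furniture and walls round the work are solid. World frame = base frame: x ahead of the robot, y to its left, z up, the work surface at z = 0. Lengths are in m, angles in rad, forces in N, time in s.
With the tool pointing down it reaches from about 0.4 to 0.85 m from the base axis. Payload 4.5 kg.
Tool frame: the origin (TCP) lies on the mounting face of the last link; the fingertips stand 166 mm ahead of it and the grasp point (between the pads) lies 147 mm ahead of it; x points along the fingers, y is the direction in which the jaws open and shut, and the axes are right-handed (so a half turn about x gives the same grasp; the last joint's range is limited). The gripper opens to 88 mm and grips with 3 to 60 N. Pads are 18 mm wide; open, the fingers measure 123 mm over their backs; the gripper's body (75 mm by 187 mm) begins 45 mm behind the grasp point.
Start: joints at [-1.174, 0.689, -0.195, 1.565, 0.157, 0.902, -0.215], TCP at [0.222, 0.584, 0.405] pointing down, gripper open.
Joint ranges: [-3.01, 3.01], [-0.46, 2.08], [-1.47, 1.51], [0.13, 2.56], [-1, 4.14], [0.04, 2.09], [-2.66, 2.66]. Speed limits (rad/s): [2.57, 2.57, 3.14, 3.14, 3.14, 3.14, 3.14].

## Interface

Orientations are given as a unit quaternion [w, x, y, z].
In Python, from cell import * gives the robot as it stands.
- The arm moves only by the tool jog_arm, never from a script. Its argument "increments" is a list of rows, each a list of 6 numbers: the shift along the tool's x, y, z in cm, then the turn, a rotation vector about the tool's x, y, z in rad. A call has exactly 10 rows; each row shifts and turns the commanded pose from where the row before left it, along the tool's axes as they then stand; what a row does not reach is not made up. A row lasts 1/8 s, in which the tool goes at most 62.5 mm and 10.7 degrees, less where a joint would pass 70% of its speed; a pose out of reach is approached as far as the arm can. A call with a gripper value outside its range is refused whole. "grip" is the closure, from 0 (fully open) to 1 (shut), set as the call begins (left out, the last holds). The fingers move at their own pace and stop on an object; the grip force is fixed at half the most. Time passes only in rows, so rows that do not move let the fingers close, or fill a call up. It gives the time, the measured TCP pose, the force and the opening at its end, in the units of the state.
- read_state(): the state, without advancing time (a new reading comes with each control period).
- camera(name): name is "side" or "top"; returns a dict with "color" (400x640x3 uint8, red, green, blue), "depth" (400x640 float32, m along the optical axis (not along the pixel's ray), 0 where there is no reading), "K" (3x3 intrinsics, pixels), "world_from_camera" (4x4, takes a point from camera to world coordinates). Camera axes: x right, y up, looking along -z (the intrinsics and any distortion apply to the point x, -y, -z); pixel columns grow to the right and rows downward; lengths in m; the calibration is good to about 2 mm. A picture is of the moment at which its call begins.
- sign_off(): hands the job in, once; it reports no verdict.
The state is a dict: "time": time; "joint_pos": joint angles; "qd": joint speeds; "tau": joint torques, N m; "ee_pos": TCP position; "eef_rot": TCP orientation; "wrist_force": force on the tool from outside, world axes, zero at the start; "torque": the same for the moment, N m; "finger_gap": opening from 0.0 (shut) to 1.0 (fully open).
Only numpy, scipy, OpenCV 4.12 (cv2) and the standard library are available. Lean on these libraries where they do the work, as an engineer would, in place of code of your own. Each camera call takes 0.05 s, during which the arm holds its last target.

## Working session

There is one attempt and no reset: what is moved stays moved. The work goes in short steps, Python scripts to look and compute and a tool call to move; the robot and the scene stay as the last step left them, time stands still between calls to the robot, and variables do not carry over. Pictures are saved under pics/ and viewed, and the job is handed in when it is done.

Besides the shell and the picture viewer there is one more tool, called after ">>>" by a JSON object that holds its "method" and its "body", one argument or row to a line. jog_arm: Moves the arm, as the interface text tells. Its arguments: {"type":"object","properties":{"increments":{"type":"array","items":{"type":"array","items":{"type":"number"}}},"grip":{"type":"number"}},"required":["increments"]}

```bash
mkdir -p pics; ls; python3 - <<'E'
from cell import *
import cv2,numpy as np
s=read_state(); print(s)
for n in ("side","top"):
    c=camera(n); cv2.imwrite(f"pics/{n}0.png",c["color"][...,::-1]); np.savez(f"{n}0.npz",**c); print(n,c["K"],c["world_from_camera"])
E
```

```text
pics
{'time': 0.0, 'joint_pos': array([-1.17420034,  0.68999431, -0.19451846,  1.56632748,  0.15728133,
        0.90251473, -0.21507467]), 'qd': array([-1.80711419e-03,  6.05079111e-04, -9.93179352e-04,  6.37098237e-05,
        1.30354522e-03,  1.73221387e-04,  8.97345097e-04]), 'tau': array([ 1.28542357e-03, -5.27565801e+01, -1.26609385e+00, -1.53424805e+01,
       -5.24918328e-02,  6.54389980e-03,  1.54914937e-04]), 'ee_pos': array([0.22171265, 0.58400446, 0.40390783]), 'eef_rot': array([ 0.69543395,  0.12687987,  0.69558794, -0.12818168]), 'wrist_force': array([-0.82470642,  0.20050413, -0.54388554]), 'torque': array([ 0.02424152,  0.00673751, -0.01912527]), 'finger_gap': 1.0025096166457044}
side [[367.96838646   0.         319.94648896]
 [  0.         367.96838646 203.26348958]
 [  0.           0.           1.        ]] [[ 0.98572055  0.116746   -0.1213481   0.44825599]
 [-0.16821331  0.64974733 -0.74130472 -0.43540215]
 [-0.00769876  0.75113167  0.66010753  0.62955346]
 [ 0.          0.          0.          1.        ]]
top [[512.20069209   0.         320.00393954]
 [  0.         512.20069209 192.00585481]
 [  0.           0.           1.        ]] [[ 0.01122517  0.98948842 -0.14417582  0.39475086]
 [-0.99975183  0.00833115 -0.02066096  0.19846472]
 [-0.01924263  0.14437196  0.98933637  1.16644298]
 [ 0.          0.          0.          1.        ]]
```

View pics/side0.png

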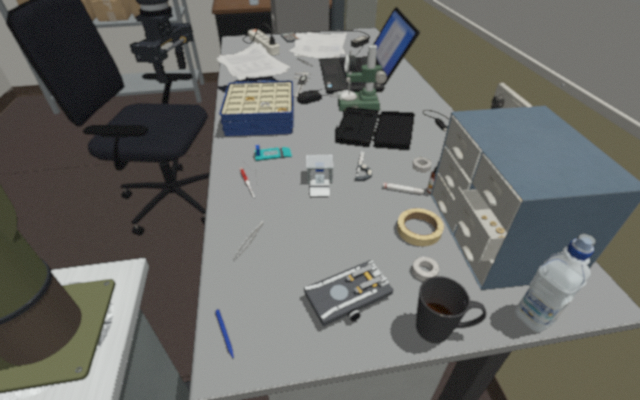

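View pics/top0.png

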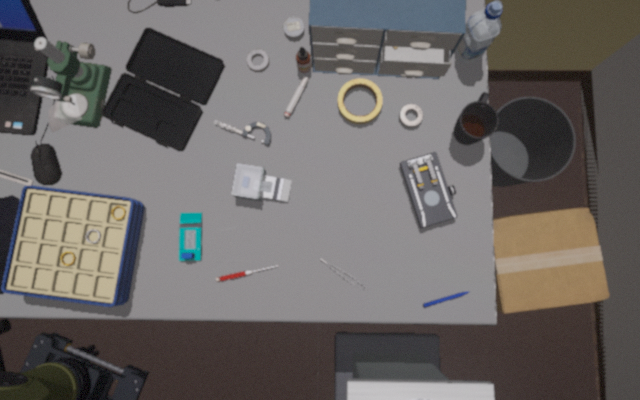

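```bash
cat > h.py <<'E'
import numpy as np,cv2
def load(n): return dict(np.load(n))
def pt(c,u,v,d=None):
    K=c["K"]; 
    if d is None: d=c["depth"][int(round(v)),int(round(u))]
    p=np.array([(u-K[0,2])/K[0,0]*d,-(v-K[1,2])/K[1,1]*d,-d,1])
    return (c["world_from_camera"]@p)[:3]
def pz(c,u,v,z):
    a=pt(c,u,v,0.0);b=pt(c,u,v,1.0); return a+(b-a)*(z-a[2])/(b[2]-a[2])
def proj(c,P):
    q=np.linalg.inv(c["world_from_camera"])@np.append(P,1); K=c["K"]
    return K[0,0]*q[0]/-q[2]+K[0,2], K[1,1]*-q[1]/-q[2]+K[1,2]
def crop(c,x0,y0,x1,y1,s,f):
    cv2.imwrite(f,cv2.resize(c["color"][y0:y1,x0:x1,::-1],None,fx=s,fy=s,interpolation=cv2.INTER_CUBIC))
def world(c):
    v,u=np.mgrid[0:400,0:640]; d=c["depth"]; K=c["K"]
    P=np.stack([(u-K[0,2])/K[0,0]*d,-(v-K[1,2])/K[1,1]*d,-d,np.ones_like(d)],-1)
    return (P@c["world_from_camera"].T)[...,:3]
E
python3 - <<'E'
from h import *
t=load("top0.npz"); s=load("side0.npz")
crop(t,220,150,310,215,8,"pics/cov.png"); crop(t,390,140,470,240,6,"pics/stage.png")
crop(s,295,250,405,330,7,"pics/stage_s.png"); crop(s,290,145,350,205,9,"pics/cov_s.png")
for u,v in [(250,182),(283,190),(270,186),(430,190),(320,250),(415,160),(450,190)]: print(u,v,pt(t,u,v))
E
```

```text
250 182 [0.57774206 0.37636215 0.05487276]
283 190 [0.56631355 0.30673513 0.01595476]
270 186 [0.57543887 0.33672393 0.01494779]
430 190 [ 0.56729017 -0.02400749  0.02784644]
320 250 [ 0.43213449  0.22140792 -0.0032993 ]
415 160 [0.63349922 0.01002616 0.0375895 ]
450 190 [ 0.56737397 -0.06812633  0.02974276]
```

View pics/cov.png

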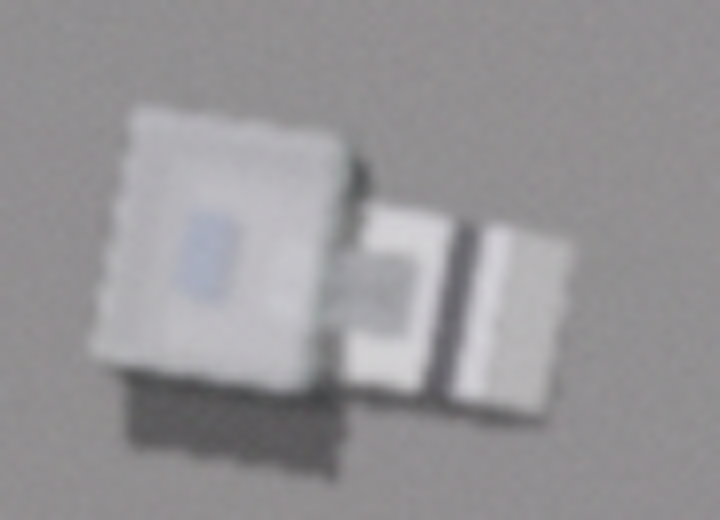

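View pics/stage.png

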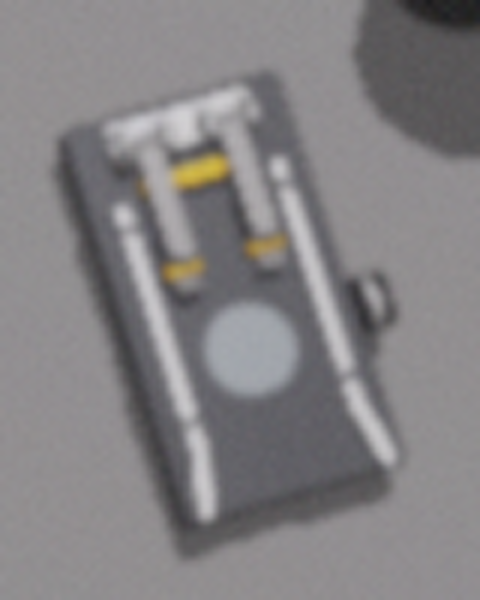

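View pics/stage_s.png

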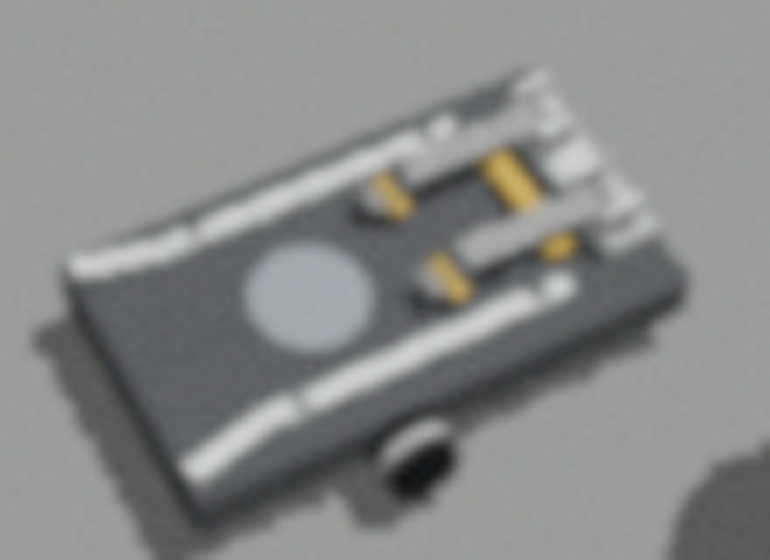

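View pics/cov_s.png

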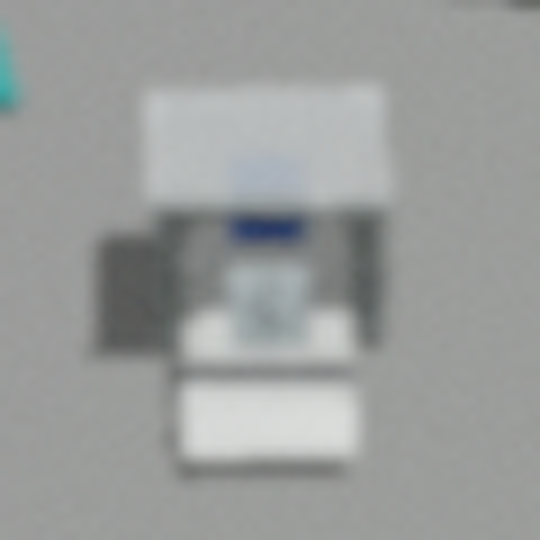

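```bash
cat > fit.py <<'E'
from h import *
from scipy.optimize import least_squares
t=load("top0.npz"); s=load("side0.npz")
def T(cx,cy): return ("t",220+(cx+.5)/8-.5,150+(cy+.5)/8-.5)
def S(cx,cy): return ("s",290+(cx+.5)/9-.5,145+(cy+.5)/9-.5)
def T2(cx,cy): return ("t",390+(cx+.5)/6-.5,140+(cy+.5)/6-.5)
def S2(cx,cy): return ("s",295+(cx+.5)/7-.5,250+(cy+.5)/7-.5)
cam={"t":t,"s":s}
def w(p,l): 
    c,sn=np.cos(p[2]),np.sin(p[2]); return np.array([p[0]+c*l[0]-sn*l[1],p[1]+sn*l[0]+c*l[1],l[2]])
def run(obs,x0,npar,name):
    def r(p):
        o=[]
        for (c,u,v),f in obs:
            a=proj(cam[c],w(p,f(p))); o+=[a[0]-u,a[1]-v]
        return o
    R=least_squares(r,x0,loss="soft_l1",f_scale=0.5); print(name,R.x.round(4),np.degrees(R.x[2]).round(2)); print(np.array(r(R.x)).reshape(-1,2).round(2).tolist()); return R.x
# plate: plate frame, x to lead ; top view lead to right (-y world), plate +y = up (+x world)
m=1e-3
pl=[(T(575,240),lambda p:(55*m,25*m,7.5*m)),(T(545,415),lambda p:(55*m,-25*m,7.5*m)),
(T(479,226),lambda p:(30*m,25*m,15*m)),(T(449,398),lambda p:(30*m,-25*m,15*m)),
(T(456,220),lambda p:(20*m,25*m,15*m)),(T(424,392),lambda p:(20*m,-25*m,15*m)),
(T(514,232),lambda p:(37*m,25*m,15*m)),(T(487,405),lambda p:(37*m,-25*m,15*m)),
# side view: plate lead toward viewer(down), +y plate = world +x = right
(S(180,462),lambda p:(55*m,-25*m,6*m)),(S(357,458),lambda p:(55*m,25*m,6*m)),
(S(180,362),lambda p:(20*m,-25*m,15*m)),(S(358,360),lambda p:(20*m,25*m,15*m)),
(S(181,383),lambda p:(30*m,-25*m,15*m)),(S(358,380),lambda p:(30*m,25*m,15*m)),]
P=run(pl,[.57,.31,-1.6],3,"plate")
# cover: roof corners z=54; width W, depth L from mouth
cv=[(T(130,105),lambda p:(-p[4],p[3],54*m)),(T(92,358),lambda p:(-p[4],-p[3],54*m)),(T(345,133),lambda p:(0,p[3],54*m)),(T(308,390),lambda p:(0,-p[3],54*m)),
(S(145,205),lambda p:(0,-p[3],54*m)),(S(388,203),lambda p:(0,p[3],54*m)),(S(145,92),lambda p:(-p[4],-p[3],54*m)),(S(382,90),lambda p:(-p[4],p[3],54*m))]
C=run(cv,[.57,.33,-1.6,.033,.06],5,"cover mouth,halfw,depth")
z=30*m
st=[(T2(180,525),lambda p:(-67*m,p[3],z)),(T2(400,480),lambda p:(-67*m,-p[3],z)),(T2(65,130),lambda p:(89*m,p[3],z)),(T2(275,70),lambda p:(89*m,-p[3],z)),
(S2(68,272),lambda p:(-67*m,p[3],z)),(S2(200,515),lambda p:(-67*m,-p[3],z)),(S2(538,68),lambda p:(89*m,p[3],z)),(S2(688,282),lambda p:(89*m,-p[3],z)),
(T2(184,270),lambda p:(25*m,16*m,z+p[4])),(T2(264,245),lambda p:(25*m,-16*m,z+p[4])),(S2(394,195),lambda p:(25*m,16*m,z+p[4])),(S2(455,278),lambda p:(25*m,-16*m,z+p[4])),
(T2(122,205),lambda p:(55*m,p[5],z+5*m)),(T2(279,155),lambda p:(55*m,-p[5],z+5*m)),(S2(452,118),lambda p:(55*m,p[5],z+5*m)),(S2(572,282),lambda p:(55*m,-p[5],z+5*m)),
(T2(145,188),lambda p:(55*m,22*m,z+7*m)),(T2(205,182),lambda p:(55*m,0,z+7*m)),]
D=run(st,[.6,0,.2,.038,.006,.029],6,"stage")
E
python3 fit.py
```

```text
plate [ 0.5744  0.3472 -1.7199] -98.54
[[-0.23, 0.44], [-0.14, -0.11], [0.75, -0.05], [0.75, -0.12], [-0.67, 0.02], [-0.45, -0.06], [-0.61, -0.33], [-0.97, -0.52], [0.33, 0.47], [-0.29, 0.56], [0.25, 0.58], [-0.87, 0.46], [0.14, 0.59], [-0.73, 0.58]]
cover mouth,halfw,depth [ 0.5775  0.3538 -1.7012  0.0361  0.0603] -97.47
[[0.26, -0.01], [-0.37, 0.26], [0.14, 0.16], [-0.39, 0.02], [0.37, 0.47], [0.45, -0.09], [0.15, 0.32], [-0.3, -0.18]]
stage [ 0.5597 -0.0233  0.2895  0.0414  0.0078  0.0312] 16.59
[[1.68, 0.08], [0.8, -2.74], [-0.12, -0.51], [0.01, -0.53], [-1.32, -0.91], [-1.32, -1.5], [-0.66, 0.54], [0.72, -0.52], [0.02, -0.58], [0.45, -0.35], [-0.4, -0.01], [-0.81, 0.22], [-0.43, -0.4], [0.1, 0.3], [0.32, 1.07], [-0.12, 0.58], [-0.17, 1.14], [-0.75, -0.55]]
```

```bash
cat > ov.py <<'E'
from fit import *
def over(c,off,k,polys,f,size):
    x0,y0=off; img=cv2.resize(c["color"][y0:y0+size[1],x0:x0+size[0],::-1],None,fx=k,fy=k,interpolation=cv2.INTER_CUBIC)
    for pl,col in polys:
        q=np.array([[(a+.5-x0)*k-.5,(b+.5-y0)*k-.5] for a,b in [proj(c,P) for P in pl]]).round().astype(int)
        cv2.polylines(img,[q],False,col,1)
    cv2.imwrite(f,img)
def box(p,x0,x1,y0,y1,z): return [w(p,l) for l in [(x0*m,y0*m,z*m),(x1*m,y0*m,z*m),(x1*m,y1*m,z*m),(x0*m,y1*m,z*m),(x0*m,y0*m,z*m)]]
def stagepolys(D):
    R=(0,0,255);G=(0,255,0);
    L=[(box(D,-67,89,-41.4,41.4,30),R),(box(D,-65,55,27.5,32,35),G),(box(D,-65,55,-32,-27.5,35),G),(box(D,55,56,-22,22,37),(255,0,0)),(box(D,25,25,11,21,38),(255,0,255)),(box(D,25,25,-21,-11,38),(255,0,255))]
    return L
if __name__=="__main__":
    over(t,(385,135),6,stagepolys(D),"pics/o1.png",(85,100)); over(s,(295,250),7,stagepolys(D),"pics/o2.png",(110,80))
E
python3 ov.py >/dev/null
```

```text
(no output)
```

View pics/o1.png

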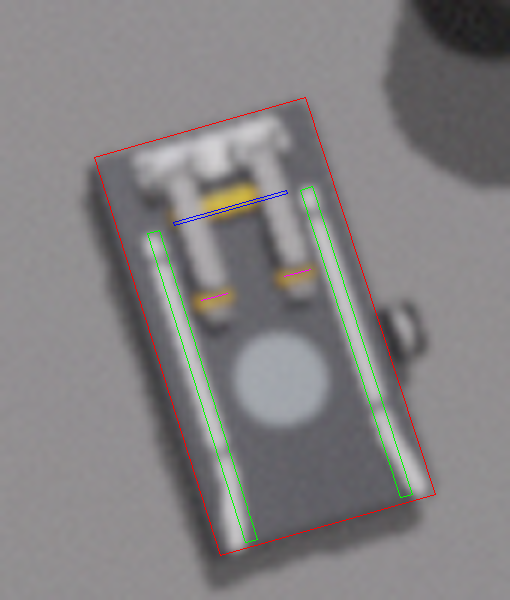

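View pics/o2.png

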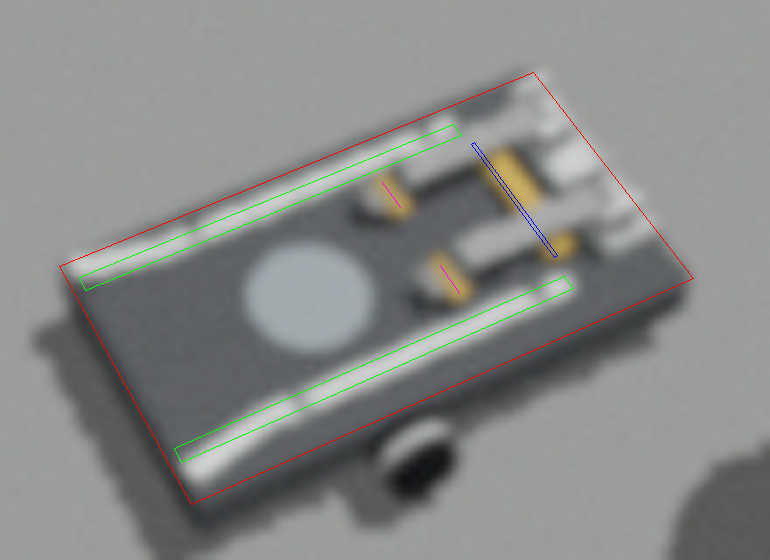

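```bash
python3 - <<'E'
from h import *
from scipy.spatial.transform import Rotation as R
q=[0.69543395,  0.12687987,  0.69558794, -0.12818168]
M=R.from_quat(q,scalar_first=True).as_matrix(); print(M.round(4))
print("yaw of tool y",np.degrees(np.arctan2(M[1,1],M[0,1])))
t=load("top0.npz");W=world(t)
for n,(u,v) in dict(tape=(360,86),ring=(411,115),sdtip=(278,267),sdh=(218,279),tw1=(321,260),tw2=(364,287),look=(191,237),mug=(478,120)).items(): print(n,W[v,u].round(3),np.round(pz(t,u,v,0.01),3))
E
```

```text
[[-5.000e-04  3.548e-01  9.349e-01]
 [-1.800e-03  9.349e-01 -3.548e-01]
 [-1.000e+00 -1.900e-03  1.000e-04]]
yaw of tool y 69.21902076426319
tape [0.815 0.132 0.011] [0.816 0.131 0.01 ]
ring [ 0.75   0.011 -0.002] [0.746 0.013 0.01 ]
sdtip [0.393 0.316 0.   ] [0.393 0.315 0.01 ]
sdh [0.365 0.449 0.008] [0.365 0.448 0.01 ]
tw1 [0.41  0.219 0.002] [0.409 0.219 0.01 ]
tw2 [ 0.351  0.122 -0.001] [0.351 0.123 0.01 ]
look [0.458 0.516 0.002] [0.458 0.514 0.01 ]
mug [ 0.726 -0.133  0.04 ] [ 0.735 -0.141  0.01 ]
```

```bash
cat > plan.py <<'E'
import numpy as np
from scipy.spatial.transform import Rotation as R
def Rdown(yaw):  # tool x down, tool y at yaw
    c,s=np.cos(yaw),np.sin(yaw); y=np.array([c,s,0]); x=np.array([0,0,-1.]); return np.array([x,y,np.cross(x,y)]).T
def plan(p,q,wps,dec=2):
    """wps: list of (xyz,yawdeg,rows)"""
    Rm=R.from_quat(q,scalar_first=True); p=np.array(p,float); rows=[]
    for P,yd,n in wps:
        P=np.array(P,float); p0=p.copy(); R0=Rm; Rt=R.from_matrix(Rdown(np.radians(yd))); rv=(R0.inv()*Rt).as_rotvec()
        for i in range(1,n+1):
            tp=p0+(P-p0)*i/n; tr=R0*R.from_rotvec(rv*i/n)
            d=np.round(Rm.inv().apply(tp-p)*100,dec)+0; r=np.round((Rm.inv()*tr).as_rotvec(),3)+0
            p=p+Rm.apply(d/100); Rm=Rm*R.from_rotvec(r); rows.append([*map(float,d),*map(float,r)])
    print("end",p.round(4)); print("["+",\n".join(str(x) for x in rows)+"]")
def state():
    from cell import read_state
    s=read_state(); M=R.from_quat(s["eef_rot"],scalar_first=True).as_matrix()
    print("t",s["time"],"tcp",s["ee_pos"].round(4),"yaw",np.degrees(np.arctan2(M[1,1],M[0,1])).round(2),"tilt x",M[:2,0].round(4),"F",s["wrist_force"].round(2),"gap",round(s["finger_gap"],3),"q",s["joint_pos"].round(2))
    return s
E
python3 - <<'E'
from plan import *
s=state(); plan(s["ee_pos"],s["eef_rot"],[((.5704,.3205,.36),-8.5,10)])
E
```

```text
t 0.1 tcp [0.2217 0.584  0.404 ] yaw 69.22 tilt x [-0.0005 -0.0016] F [0.21 0.49 0.61] gap 0.999 q [-1.17  0.69 -0.19  1.57  0.16  0.9  -0.22]
end [0.5704 0.3205 0.36  ]
[[0.44, -1.23, 4.19, 0.136, 0.0, 0.0],
[0.44, -0.64, 4.33, 0.135, 0.0, 0.0],
[0.45, -0.06, 4.37, 0.136, 0.0, 0.0],
[0.44, 0.53, 4.33, 0.136, 0.001, 0.0],
[0.44, 1.12, 4.23, 0.135, 0.0, 0.001],
[0.44, 1.68, 4.04, 0.136, 0.0, 0.0],
[0.44, 2.2, 3.77, 0.136, 0.0, 0.0],
[0.44, 2.7, 3.44, 0.135, 0.0, 0.0],
[0.44, 3.14, 3.04, 0.136, 0.0, 0.0],
[0.44, 3.52, 2.59, 0.135, 0.0, 0.0]]
```

>>> {"method": "jog_arm", "body": {
  "increments": [
    [0.44,-1.23,4.19,0.136,0,0],
    [0.44,-0.64,4.33,0.135,0,0],
    [0.45,-0.06,4.37,0.136,0,0],
    [0.44,0.53,4.33,0.136,0,0],
    [0.44,1.12,4.23,0.135,0,0],
    [0.44,1.68,4.04,0.136,0,0],
    [0.44,2.2,3.77,0.136,0,0],
    [0.44,2.7,3.44,0.135,0,0],
    [0.44,3.14,3.04,0.136,0,0],
    [0.44,3.52,2.59,0.135,0,0]
  ],
  "grip": 0
}}

```text
time: 1.35
ee_pos: [0.5713, 0.3199, 0.36]
eef_rot: [-0.46, -0.536, -0.461, 0.537]
wrist_force: [0.4, 0.2, -0.4]
finger_gap: 1.0
```

```bash
python3 - <<'E'
from plan import *
s=state(); plan(s["ee_pos"],s["eef_rot"],[((.5704,.3205,.205),-8.3,10)])
E
```

```text
t 1.35 tcp [0.5713 0.3199 0.36  ] yaw -8.72 tilt x [-0.0009 -0.0002] F [ 0.37  0.2  -0.44] gap 1.0 q [-0.66  0.78  0.14  1.52 -0.14  0.85 -0.62]
end [0.5704 0.3205 0.205 ]
[[1.55, -0.01, -0.01, -0.001, 0.0, 0.0],
[1.55, -0.01, 0.0, 0.0, 0.0, 0.0],
[1.55, -0.01, -0.01, -0.001, 0.0, 0.0],
[1.55, 0.0, 0.0, -0.001, 0.0, 0.0],
[1.55, -0.01, -0.01, -0.001, 0.0, 0.0],
[1.55, -0.01, 0.0, 0.0, 0.0, 0.001],
[1.55, -0.01, -0.01, -0.001, 0.0, 0.0],
[1.55, -0.01, 0.0, -0.001, 0.0, 0.0],
[1.55, -0.01, -0.01, -0.001, 0.0, 0.0],
[1.55, -0.01, 0.0, 0.0, 0.0, 0.0]]
```

>>> {"method": "jog_arm", "body": {
  "increments": [
    [1.94,-0.02,-0.01,-0.003,0,0],
    [1.94,-0.02,-0.01,-0.002,0,0],
    [1.94,-0.02,-0.01,-0.002,0,0],
    [1.94,-0.02,-0.01,0,0,0],
    [1.94,0,0,0,0,0],
    [1.94,0,0,0,0,0],
    [1.94,0,0,0,0,0],
    [1.94,0,0,0,0,0],
    [0,0,0,0,0,0],
    [0,0,0,0,0,0]
  ]
}}

```text
time: 2.6
ee_pos: [0.57, 0.3214, 0.2058]
eef_rot: [0.464, 0.534, 0.463, -0.534]
wrist_force: [-1.0, 0.4, 0.1]
finger_gap: 1.002
```

```bash
python3 - <<'E'
from plan import *; from h import *; from cell import camera
s=state()
for n in ("side","top"):
    c=camera(n); np.savez(f"{n}1.npz",**c)
    (crop(c,250,110,390,220,5,"pics/s1.png") if n=="side" else crop(c,180,120,330,240,5,"pics/t1.png"))
E
```

```text
t 2.6 tcp [0.57   0.3214 0.2058] yaw -8.08 tilt x [0.0008 0.0004] F [-1.05  0.43  0.14] gap 1.002 q [-0.64  0.99  0.1   1.6  -0.16  0.56 -0.59]
```

View pics/s1.png

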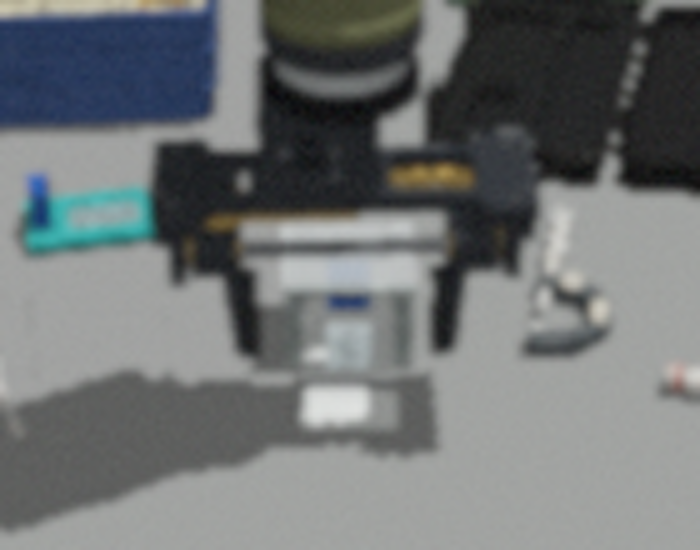

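View pics/t1.png

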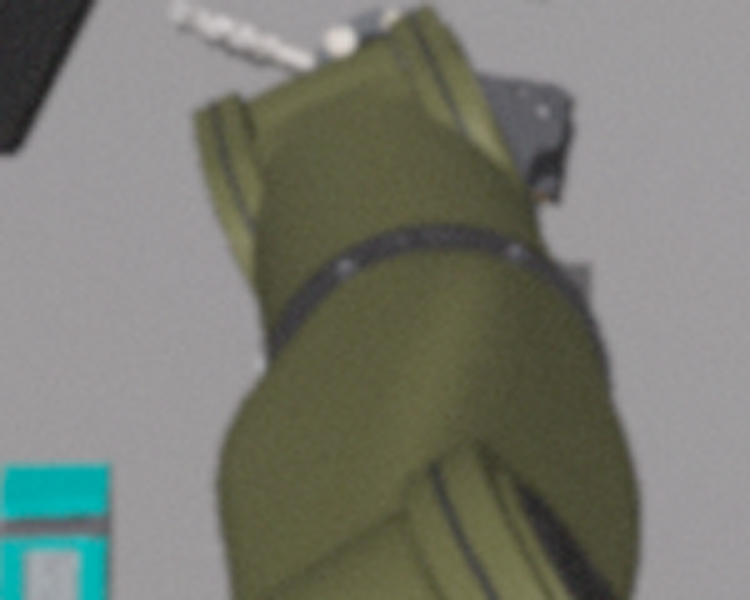

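>>> {"method": "jog_arm", "body": {
  "increments": [
    [0.6,0,0,0,0,0],
    [0.6,0,0,0,0,0],
    [0.6,0,0,0,0,0],
    [0.6,0,0,0,0,0],
    [0.4,0,0,0,0,0],
    [0.4,0,0,0,0,0],
    [0,0,0,0,0,0],
    [0,0,0,0,0,0],
    [0,0,0,0,0,0],
    [0,0,0,0,0,0]
  ]
}}

```text
time: 3.95
ee_pos: [0.5698, 0.3214, 0.1736]
eef_rot: [0.464, 0.534, 0.464, -0.534]
wrist_force: [0.4, 0.3, 0.5]
finger_gap: 0.999
```

```bash
python3 - <<'E'
from plan import *; from h import *; from cell import camera
s=state()
c=camera("side"); crop(c,270,120,370,220,6,"pics/s2.png")
E
```

```text
t 3.95 tcp [0.5698 0.3214 0.1736] yaw -8.08 tilt x [0.0003 0.0003] F [0.37 0.33 0.54] gap 0.999 q [-0.63  1.04  0.09  1.6  -0.16  0.51 -0.59]
```

View pics/s2.png

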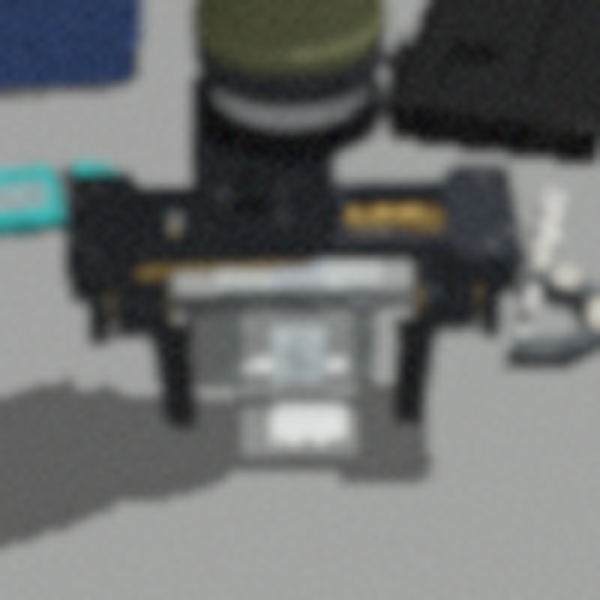

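>>> {"method": "jog_arm", "body": {
  "increments": [
    [0,0.1,0,0,0,0],
    [0,0,0,0,0,0],
    [0,0,0,0,0,0],
    [0,0,0,0,0,0],
    [0,0,0,0,0,0],
    [0,0,0,0,0,0],
    [0,0,0,0,0,0],
    [0,0,0,0,0,0],
    [0,0,0,0,0,0],
    [0,0,0,0,0,0]
  ],
  "grip": 1
}}

```text
time: 5.25
ee_pos: [0.5708, 0.3211, 0.1734]
eef_rot: [0.464, 0.534, 0.464, -0.534]
wrist_force: [0.1, 0.3, -0.7]
finger_gap: 0.566
```

```bash
python3 - <<'E'
from plan import *; from h import *; from cell import camera
s=state()
d=np.array([np.cos(np.radians(-98)),np.sin(np.radians(-98)),0])
p=s["ee_pos"]
plan(p,s["eef_rot"],[(p+d*.1+[0,0,.0015],-8.08,10)])
E
```

```text
t 5.25 tcp [0.5708 0.3211 0.1734] yaw -8.08 tilt x [0.0001 0.0001] F [ 0.08  0.28 -0.73] gap 0.566 q [-0.63  1.04  0.09  1.6  -0.16  0.51 -0.59]
end [0.5568 0.2221 0.1749]
[[-0.02, 0.0, 1.0, 0.0, 0.0, 0.0],
[-0.01, 0.0, 1.0, 0.0, 0.0, 0.0],
[-0.02, 0.0, 1.0, 0.0, 0.0, 0.0],
[-0.01, 0.01, 1.0, 0.0, 0.0, 0.0],
[-0.02, 0.0, 1.0, 0.0, 0.0, 0.0],
[-0.01, 0.0, 1.0, 0.0, 0.0, 0.0],
[-0.02, 0.0, 1.0, 0.0, 0.0, 0.0],
[-0.01, 0.0, 1.0, 0.0, 0.0, 0.0],
[-0.02, 0.0, 1.0, 0.0, 0.0, 0.0],
[-0.01, 0.0, 1.0, 0.0, 0.0, 0.0]]
```

>>> {"method": "jog_arm", "body": {
  "increments": [
    [-0.1,0,0,0,0,0],
    [0,0,0.8,0,0,0],
    [-0.02,0,1.2,0,0,0],
    [-0.02,0,1.2,0,0,0],
    [0,0,1.2,0,0,0],
    [0,0,1.2,0,0,0],
    [0,0,1.2,0,0,0],
    [0,0,1.2,0,0,0],
    [0,0,1.2,0,0,0],
    [0,0,0.8,0,0,0]
  ]
}}

```text
time: 6.5
ee_pos: [0.5566, 0.2211, 0.1748]
eef_rot: [-0.463, -0.534, -0.463, 0.534]
wrist_force: [0.0, 0.3, -1.2]
finger_gap: 0.56
```

```bash
python3 - <<'E'
from plan import *; from h import *; from cell import camera
s=state()
c=camera("side"); crop(c,270,120,370,240,5,"pics/s3.png")
E
```

```text
t 6.5 tcp [0.5566 0.2211 0.1748] yaw -8.11 tilt x [-0.0001 -0.0003] F [ 0.04  0.3  -1.18] gap 0.56 q [-0.49  0.99  0.05  1.78 -0.13  0.37 -0.48]
```

View pics/s3.png

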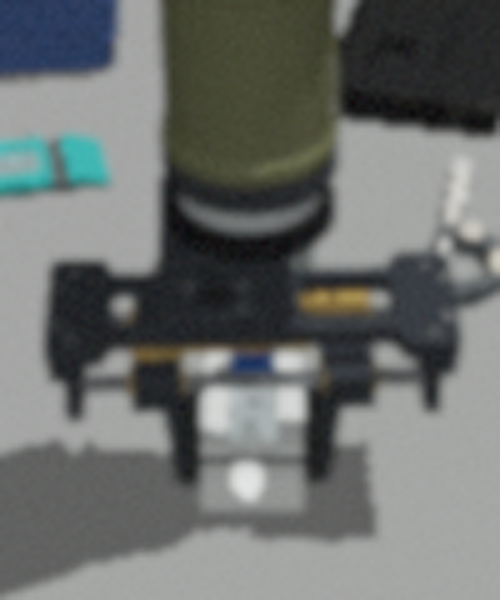

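>>> {"method": "jog_arm", "body": {
  "increments": [
    [0.2,0,0,0,0,0],
    [0.2,0,0,0,0,0],
    [0.2,0,0,0,0,0],
    [0.1,0,0,0,0,0],
    [0,0,0,0,0,0],
    [0,0,0,0,0,0],
    [0,0,0,0,0,0],
    [0,0,0,0,0,0],
    [0,0,0,0,0,0],
    [0,0,0,0,0,0]
  ]
}}

```text
time: 7.8
ee_pos: [0.5567, 0.2222, 0.1679]
eef_rot: [0.464, 0.534, 0.464, -0.534]
wrist_force: [-0.8, 0.2, -0.6]
finger_gap: 0.561
```

>>> {"method": "jog_arm", "body": {
  "increments": [
    [0,0,0,0,0,0],
    [0,0,0,0,0,0],
    [0,0,0,0,0,0],
    [0,0,0,0,0,0],
    [-0.5,0,0,0,0,0],
    [-1.5,0,0,0,0,0],
    [-2,0,0,0,0,0],
    [-2,0,0,0,0,0],
    [-2,0,0,0,0,0],
    [-2,0,0,0,0,0]
  ],
  "grip": 0
}}

```text
time: 9.05
ee_pos: [0.5567, 0.2222, 0.2697]
eef_rot: [0.464, 0.534, 0.463, -0.534]
wrist_force: [0.3, -0.1, -0.3]
finger_gap: 1.0
```

```bash
python3 - <<'E'
from plan import *; from h import *; from cell import camera
s=state()
c=camera("side"); np.savez("side2.npz",**c); crop(c,270,140,370,240,6,"pics/s4.png")
c=camera("top"); np.savez("top2.npz",**c); crop(c,210,140,350,240,5,"pics/t4.png")
E
```

```text
t 9.05 tcp [0.5567 0.2222 0.2697] yaw -8.08 tilt x [0.0008 0.0004] F [ 0.29 -0.13 -0.34] gap 1.0 q [-0.5   0.84  0.08  1.76 -0.12  0.54 -0.49]
```

View pics/s4.png

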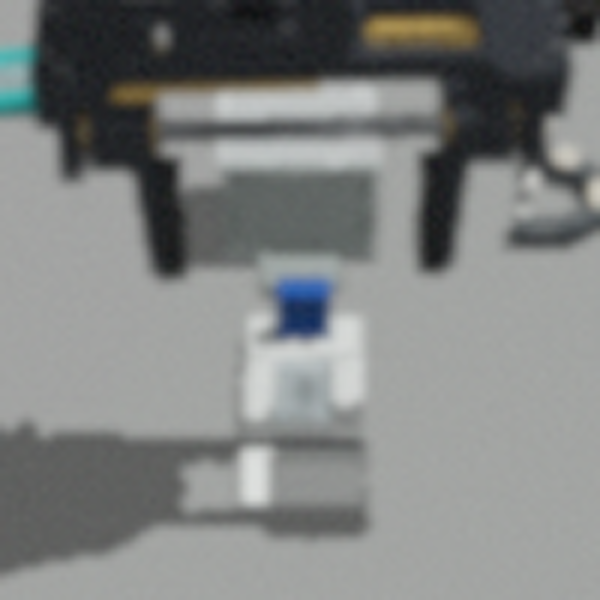

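View pics/t4.png

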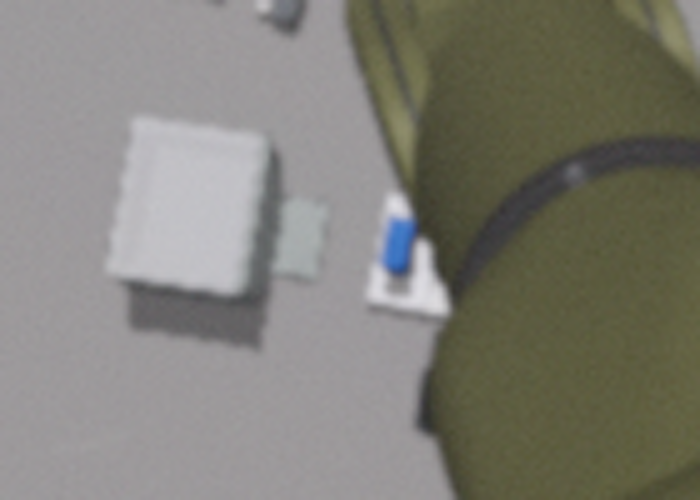

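```bash
cat > fit2.py <<'E'
from fit import run,cam,m,w
from h import *
cam["t"]=load("top2.npz");cam["s"]=load("side2.npz")
def T(cx,cy): return ("t",210+(cx+.5)/5-.5,140+(cy+.5)/5-.5)
def S(cx,cy): return ("s",270+(cx+.5)/6-.5,140+(cy+.5)/6-.5)
print("----")
tp=[(T(387,191),lambda p:(-55*m,25*m,9*m)),(T(367,304),lambda p:(-55*m,-25*m,9*m)),
(T(403,219),lambda p:(-44*m,12*m,35*m)),(T(396,270),lambda p:(-44*m,-12*m,35*m))]
sd=[(S(247,316),lambda p:(-55*m,-25*m,9*m)),(S(365,317),lambda p:(-55*m,25*m,9*m)),
(S(367,530),lambda p:(55*m,25*m,0*m)),(S(366,440),lambda p:(25*m,25*m,7*m)),(S(277,282),lambda p:(-50*m,-12*m,35*m)),(S(331,282),lambda p:(-50*m,12*m,35*m))]
run(tp,[.56,.248,-1.71],3,"top"); run(sd,[.56,.248,-1.71],3,"side"); run(tp+sd,[.56,.248,-1.71],3,"both")
E
python3 fit2.py | sed -n '/----/,$p'
```

```text
----
top [ 0.5606  0.2477 -1.7205] -98.58
[[0.18, 0.94], [0.47, -0.33], [-0.13, -0.22], [-0.54, 0.05]]
side [ 0.5614  0.2484 -1.7407] -99.73
[[0.22, 0.57], [-0.51, 0.31], [0.0, -3.46], [-0.06, 1.02], [-0.02, -0.3], [0.26, -0.35]]
both [ 0.561   0.2479 -1.7329] -99.29
[[0.27, 0.54], [0.3, -0.78], [-0.12, -0.59], [-0.66, -0.35], [-0.07, 0.76], [-0.79, 0.39], [0.05, -3.35], [-0.1, 1.12], [-0.3, -0.14], [-0.01, -0.24]]
```

```bash
python3 - <<'E'
from plan import *
s=state(); plan(s["ee_pos"],s["eef_rot"],[((.567,.2915,.26),-8.1,4),((.567,.2915,.1775),-8.1,5)])
E
```

```text
t 9.15 tcp [0.5576 0.2224 0.2708] yaw -8.09 tilt x [0.0047 0.002 ] F [-0.03  0.02 -0.56] gap 0.999 q [-0.5   0.84  0.08  1.76 -0.12  0.54 -0.49]
end [0.567  0.2915 0.1775]
[[0.27, -0.01, -1.74, 0.0, -0.001, -0.001],
[0.28, -0.01, -1.74, 0.0, 0.0, -0.001],
[0.27, -0.01, -1.75, 0.0, -0.001, -0.001],
[0.27, -0.01, -1.74, 0.0, -0.001, -0.001],
[1.65, 0.0, 0.0, 0.0, 0.0, 0.0],
[1.65, 0.0, 0.0, 0.0, 0.0, 0.0],
[1.65, 0.0, 0.0, 0.0, 0.0, 0.0],
[1.65, 0.0, 0.0, 0.0, 0.0, 0.0],
[1.65, 0.0, 0.0, 0.0, 0.0, 0.0]]
```

>>> {"method": "jog_arm", "body": {
  "increments": [
    [0.25,0,-1.75,0,0,0],
    [0.25,0,-1.75,0,0,0],
    [0.25,0,-1.75,0,0,0],
    [0.25,0,-1.75,0,0,0],
    [1.64,0,0,0,0,0],
    [1.64,0,0,0,0,0],
    [1.64,0,0,0,0,0],
    [1.64,0,0,0,0,0],
    [1.64,0,0,0,0,0],
    [0,0,0,0,0,0]
  ]
}}

```text
time: 10.4
ee_pos: [0.5659, 0.291, 0.1742]
eef_rot: [-0.463, -0.533, -0.464, 0.535]
wrist_force: [-0.3, 0.8, -0.0]
finger_gap: 1.0
```

```bash
python3 - <<'E'
from plan import *; from h import *; from cell import camera
s=state()
c=camera("side"); np.savez("side3.npz",**c); crop(c,270,140,370,240,6,"pics/s5.png")
E
```

```text
t 10.4 tcp [0.5659 0.291  0.1742] yaw -8.09 tilt x [-0.0025 -0.0012] F [-0.27  0.85 -0.04] gap 1.0 q [-0.59  1.02  0.08  1.66 -0.15  0.47 -0.56]
```

View pics/s5.png

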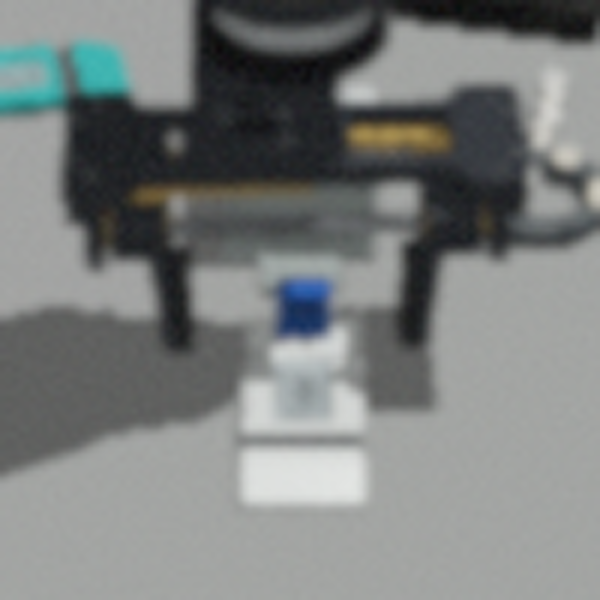

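>>> {"method": "jog_arm", "body": {
  "increments": [
    [-0.1,0.2,-0.05,0,0,0],
    [0,0,0,0,0,0],
    [0,0,0,0,0,0],
    [0,0,0,0,0,0],
    [0,0,0,0,0,0],
    [0,0,0,0,0,0],
    [0,0,0,0,0,0],
    [0,0,0,0,0,0],
    [0,0,0,0,0,0],
    [0,0,0,0,0,0]
  ]
}}

```text
time: 11.7
ee_pos: [0.5685, 0.2917, 0.1768]
eef_rot: [-0.464, -0.534, -0.464, 0.534]
wrist_force: [0.4, -0.7, 0.1]
finger_gap: 1.002
```

```bash
python3 - <<'E'
from plan import *
s=state()
E
```

```text
t 11.7 tcp [0.5685 0.2917 0.1768] yaw -8.08 tilt x [-0.0001  0.    ] F [ 0.42 -0.74  0.1 ] gap 1.002 q [-0.59  1.02  0.08  1.65 -0.14  0.48 -0.56]
```

>>> {"method": "jog_arm", "body": {
  "increments": [
    [-0.1,0,0,0,0,0],
    [0,0,0,0,0,0],
    [0,0,0,0,0,0],
    [0,0,0,0,0,0],
    [0,0,0,0,0,0],
    [0,0,0,0,0,0],
    [0,0,0,0,0,0],
    [0,0,0,0,0,0],
    [0,0,0,0,0,0],
    [0,0,0,0,0,0]
  ],
  "grip": 1
}}

```text
time: 12.95
ee_pos: [0.5686, 0.2917, 0.1778]
eef_rot: [0.464, 0.534, 0.464, -0.534]
wrist_force: [0.5, -0.4, -0.1]
finger_gap: 0.269
```

```bash
python3 - <<'E'
from plan import *; from h import *; from cell import camera
s=state()
c=camera("side"); np.savez("side4.npz",**c); crop(c,270,140,370,240,6,"pics/s6.png")
E
```

```text
t 12.95 tcp [0.5686 0.2917 0.1778] yaw -8.08 tilt x [0.     0.0001] F [ 0.51 -0.36 -0.13] gap 0.269 q [-0.59  1.02  0.08  1.65 -0.14  0.48 -0.56]
```

View pics/s6.png

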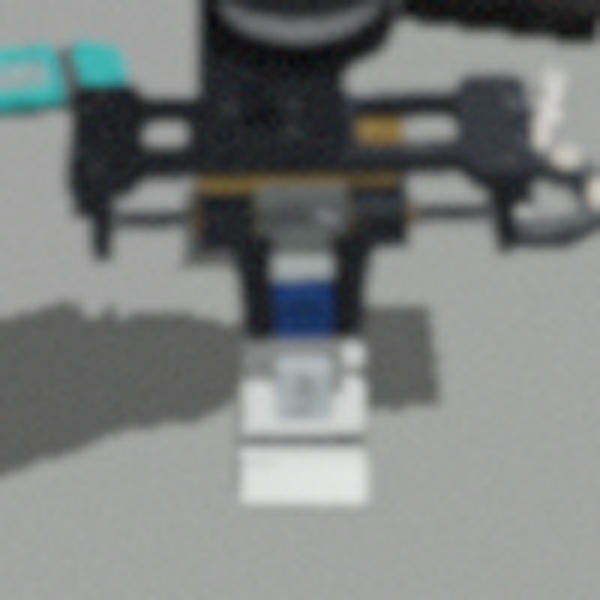

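```bash
python3 - <<'E'
from plan import *
s=state(); plan(s["ee_pos"],s["eef_rot"],[((.5686,.2917,.25),-8.08,3),((.4696,-.0501,.25),106.6,17)])
E
```

```text
t 13.0 tcp [0.5686 0.2917 0.1778] yaw -8.08 tilt x [0.0001 0.0001] F [-0.44  0.35 -0.38] gap 0.269 q [-0.59  1.02  0.08  1.65 -0.14  0.48 -0.56]
end [ 0.4695 -0.0501  0.25  ]
[[-2.41, 0.0, 0.0, 0.0, 0.0, 0.0],
[-2.4, 0.0, 0.0, 0.0, 0.0, 0.0],
[-2.41, 0.0, 0.0, 0.0, 0.0, 0.0],
[0.0, -0.29, 2.07, -0.118, 0.0, 0.0],
[0.0, -0.54, 2.03, -0.117, 0.0, 0.0],
[0.0, -0.77, 1.94, -0.118, 0.0, 0.0],
[0.0, -0.99, 1.85, -0.118, 0.0, 0.0],
[0.0, -1.2, 1.71, -0.118, 0.0, 0.0],
[0.0, -1.4, 1.56, -0.117, 0.0, 0.0],
[0.0, -1.57, 1.38, -0.118, 0.0, 0.0],
[0.0, -1.72, 1.2, -0.118, 0.0, 0.0],
[0.0, -1.85, 0.98, -0.118, 0.0, 0.0],
[0.0, -1.95, 0.76, -0.117, 0.0, 0.0],
[0.0, -2.02, 0.52, -0.118, 0.0, 0.0],
[0.0, -2.08, 0.28, -0.118, 0.0, 0.0],
[0.0, -2.09, 0.04, -0.118, 0.0, 0.0],
[0.0, -2.08, -0.21, -0.117, 0.0, 0.0],
[0.0, -2.05, -0.46, -0.118, 0.0, 0.0],
[0.0, -1.97, -0.69, -0.118, 0.0, 0.0],
[0.0, -1.88, -0.92, -0.117, 0.0, 0.0]]
```

>>> {"method": "jog_arm", "body": {
  "increments": [
    [-2.4,0,0,0,0,0],
    [-2.4,0,0,0,0,0],
    [-2.4,0,0,0,0,0],
    [0,-0.29,2.07,-0.118,0,0],
    [0,-0.54,2.03,-0.117,0,0],
    [0,-0.77,1.94,-0.118,0,0],
    [0,-0.99,1.85,-0.118,0,0],
    [0,-1.2,1.71,-0.118,0,0],
    [0,-1.4,1.56,-0.117,0,0],
    [0,-1.57,1.38,-0.118,0,0]
  ]
}}

```text
time: 14.25
ee_pos: [0.5275, 0.1502, 0.2498]
eef_rot: [0.639, 0.302, 0.639, -0.303]
wrist_force: [-0.5, -0.6, -0.1]
finger_gap: 0.268
```

>>> {"method": "jog_arm", "body": {
  "increments": [
    [0,-1.72,1.2,-0.118,0,0],
    [0,-1.85,0.98,-0.118,0,0],
    [0,-1.95,0.76,-0.117,0,0],
    [0,-2.02,0.52,-0.118,0,0],
    [0,-2.08,0.28,-0.118,0,0],
    [0,-2.09,0.04,-0.118,0,0],
    [0,-2.08,-0.21,-0.117,0,0],
    [0,-2.05,-0.46,-0.118,0,0],
    [0,-1.97,-0.69,-0.118,0,0],
    [0,-1.88,-0.92,-0.117,0,0]
  ]
}}

```text
time: 15.5
ee_pos: [0.4694, -0.0509, 0.2498]
eef_rot: [0.7, -0.103, 0.7, 0.103]
wrist_force: [0.2, 0.1, -1.1]
finger_gap: 0.27
```

```bash
python3 - <<'E'
from plan import *; from h import *; from cell import camera
s=state()
c=camera("side"); np.savez("side5.npz",**c); crop(c,260,210,420,330,5,"pics/s7.png")
c=camera("top"); np.savez("top5.npz",**c); crop(c,370,130,490,270,4,"pics/t7.png")
plan(s["ee_pos"],s["eef_rot"],[((.4696,-.0501,.22),106.6,8)])
E
```

```text
t 15.5 tcp [ 0.4694 -0.0509  0.2498] yaw 106.77 tilt x [ 0.     -0.0004] F [ 0.18  0.14 -1.06] gap 0.27 q [ 0.23  0.8  -0.36  2.14  0.83  0.35  1.04]
end [ 0.4696 -0.0501  0.22  ]
[[0.37, 0.01, 0.01, 0.0, 0.0, 0.0],
[0.37, 0.01, 0.0, 0.001, 0.0, 0.0],
[0.38, 0.01, 0.01, 0.0, 0.0, 0.0],
[0.37, 0.01, 0.0, 0.0, 0.0, 0.0],
[0.37, 0.01, 0.01, 0.001, 0.0, 0.0],
[0.37, 0.01, 0.01, 0.0, 0.0, 0.0],
[0.38, 0.0, 0.0, 0.001, 0.0, 0.0],
[0.37, 0.01, 0.01, 0.0, 0.0, 0.0]]
```

View pics/s7.png

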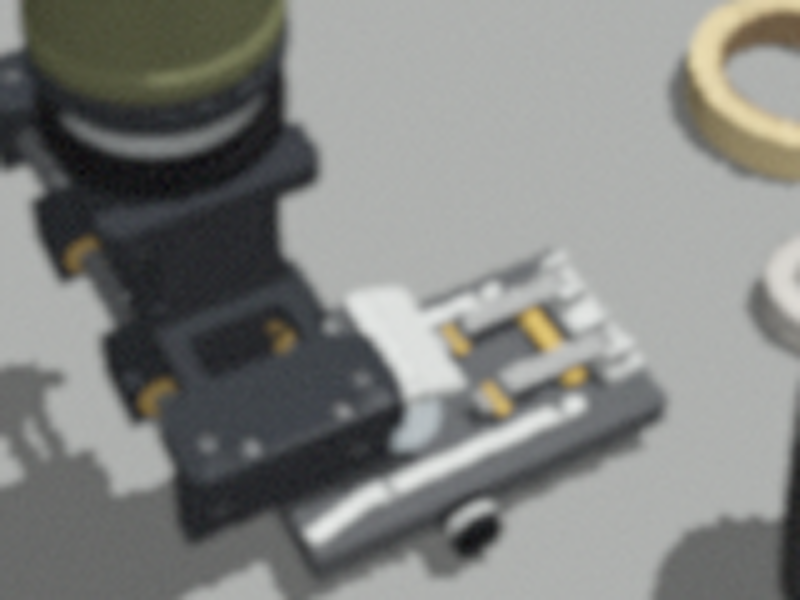

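View pics/t7.png

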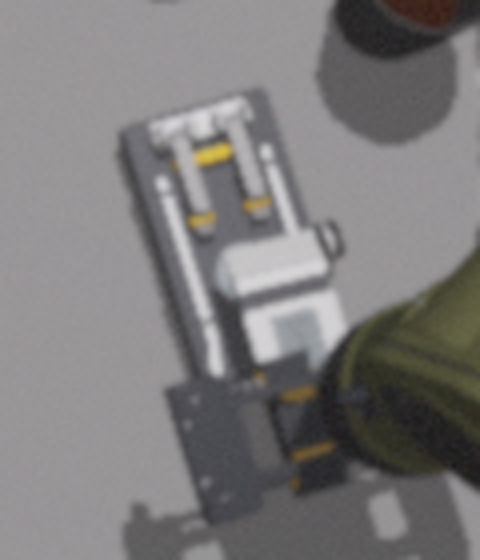

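>>> {"method": "jog_arm", "body": {
  "increments": [
    [0.4,0.03,0.02,0.002,0,0],
    [0.4,0.03,0.02,0,0,0],
    [0.4,0.02,0.01,0,0,0],
    [0.4,0,0,0,0,0],
    [0.4,0,0,0,0,0],
    [0.4,0,0,0,0,0],
    [0.4,0,0,0,0,0],
    [0.2,0,0,0,0,0],
    [0,0,0,0,0,0],
    [0,0,0,0,0,0]
  ]
}}

```text
time: 16.85
ee_pos: [0.4698, -0.0492, 0.2199]
eef_rot: [0.7, -0.101, 0.7, 0.101]
wrist_force: [-0.2, 0.2, -1.2]
finger_gap: 0.269
```

```bash
python3 - <<'E'
from plan import *; from h import *; from cell import camera
s=state()
c=camera("side"); np.savez("side6.npz",**c); crop(c,290,240,400,330,7,"pics/s8.png")
c=camera("top"); np.savez("top6.npz",**c); crop(c,390,140,470,240,6,"pics/t8.png")
E
```

```text
t 16.85 tcp [ 0.4698 -0.0492  0.2199] yaw 106.45 tilt x [0.0001 0.0001] F [-0.17  0.19 -1.18] gap 0.269 q [ 0.17  0.85 -0.27  2.15  0.9   0.26  0.97]
```

View pics/s8.png

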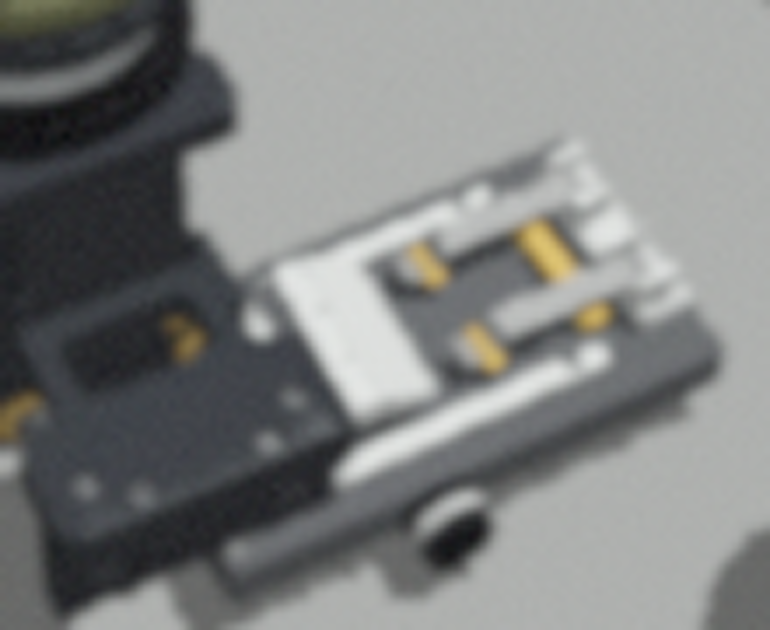

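View pics/t8.png

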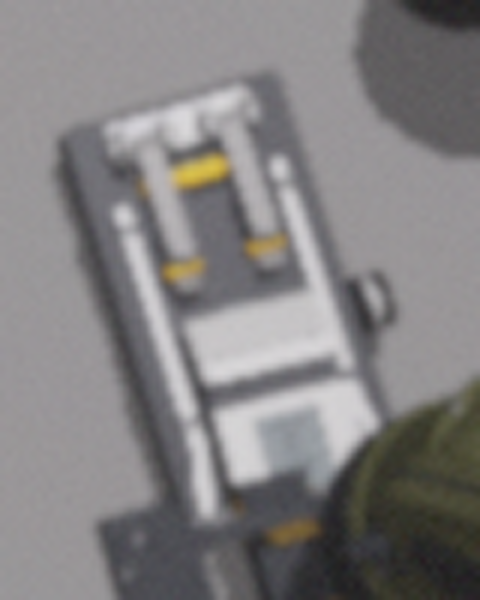

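```bash
cat > fit3.py <<'E'
from fit import *
cam["t"]=load("top6.npz");cam["s"]=load("side6.npz")
def T(cx,cy): return ("t",390+(cx+.5)/6-.5,140+(cy+.5)/6-.5)
def S(cx,cy): return ("s",290+(cx+.5)/7-.5,240+(cy+.5)/7-.5)
print("----")
z0=.042
tp=[(T(185,325),lambda p:(55*m,25*m,z0+1.5*m)),(T(328,288),lambda p:(55*m,-25*m,z0+1.5*m)),
(T(204,388),lambda p:(30*m,25*m,z0+9*m)),(T(348,353),lambda p:(30*m,-25*m,z0+9*m)),
(T(214,411),lambda p:(20*m,25*m,z0+9*m)),(T(357,374),lambda p:(20*m,-25*m,z0+9*m))]
sd=[(S(360,254),lambda p:(55*m,25*m,z0+1.5*m)),(S(440,385),lambda p:(55*m,-25*m,z0+1.5*m)),
(S(274,265),lambda p:(30*m,25*m,z0+9*m)),(S(356,420),lambda p:(30*m,-25*m,z0+9*m))]
for o,n in ((tp,"top"),(sd,"side"),(tp+sd,"both")):
    a=run(o,[.512,-.0367,.287],3,n)
    d=a[:2]-D[:2]; c,sn=np.cos(D[2]),np.sin(D[2]); print("in stage",c*d[0]+sn*d[1],-sn*d[0]+c*d[1],np.degrees(a[2]-D[2]))
d=np.array([.5120,-.0367])-D[:2];print("robot in stage",c*d[0]+sn*d[1],-sn*d[0]+c*d[1])
# stage fits per camera, fresh
cam["t"]=load("top0.npz");cam["s"]=load("side0.npz")
for n in "ts": run([o for o in st if o[0][0]==n],[.56,-.023,.29,.0414,.0078,.0312],6,"stage "+n)
E
python3 fit3.py | sed -n '/----/,$p'
```

```text
----
top [ 0.5105 -0.0396  0.2628] 15.06
[[0.66, -0.33], [-1.32, 0.2], [1.27, -0.36], [-0.67, -0.23], [0.88, 0.21], [-0.86, 0.67]]
in stage -0.051812788693266325 -0.001637422368021094 -1.5302623587580435
side [ 0.5124 -0.0354  0.2471] 14.16
[[-0.44, -0.1], [-0.06, 0.83], [0.37, 0.19], [0.09, -1.85]]
in stage -0.048821411103937055 0.0019070889127828783 -2.42892531772238
both [ 0.5113 -0.0383  0.2586] 14.81
[[0.12, -0.74], [-1.84, -0.12], [0.68, -0.76], [-1.24, -0.54], [0.27, -0.19], [-1.45, 0.36], [-0.96, 0.96], [-0.3, 1.89], [-0.13, 1.39], [-0.12, -0.64]]
in stage -0.050705608502398754 -0.0005363906977086576 -1.7715257678625491
robot in stage -0.049549331321574436 0.0007385265334019266
stage t [ 0.5585 -0.0223  0.2668  0.0416  0.0073  0.0306] 15.29
[[0.35, 0.4], [-0.09, -1.65], [0.09, -0.61], [0.63, 0.11], [-0.26, -0.25], [0.26, 0.28], [-0.18, -0.4], [0.03, 1.03], [-0.15, 1.29], [-0.66, -0.19]]
stage s [ 0.5606 -0.0241  0.3089  0.0418  0.0085  0.0314] 17.7
[[-0.96, -0.09], [0.08, -0.62], [-0.99, 0.25], [1.24, -0.92], [-0.09, -0.07], [-0.21, 0.04], [0.29, 1.02], [0.47, 0.4]]
```

```bash
cat > rails.py <<'E'
from h import *
def rail(c,a,b,z,horizontal):
    g=c["color"].astype(float).sum(2); a=np.array(a);b=np.array(b); pts=[]
    n=int(np.linalg.norm(b-a)*2); d=(b-a)/np.linalg.norm(b-a); nn=np.array([-d[1],d[0]])
    for i in range(n+1):
        p=a+(b-a)*i/n; o=np.linspace(-3,3,25); q=p+o[:,None]*nn
        val=cv2.remap(g.astype(np.float32),q[:,0].astype(np.float32)[None],q[:,1].astype(np.float32)[None],cv2.INTER_LINEAR)[0]
        w=np.clip(val-(val.min()+0.5*(val.max()-val.min())),0,None); pts.append(p+nn*(w@o)/w.sum())
    W=np.array([pz(c,u,v,z)[:2] for u,v in pts]); 
    vx,vy,x,y=cv2.fitLine(W.astype(np.float32),cv2.DIST_HUBER,0,.001,.001).ravel()
    if vx<0: vx,vy=-vx,-vy
    r=(W-[x,y])@[-vy,vx]
    return np.degrees(np.arctan2(vy,vx)),(x,y),r.std()
t=load("top0.npz"); s=load("side0.npz")
T=lambda cx,cy:(390+(cx+.5)/6-.5,140+(cy+.5)/6-.5); S=lambda cx,cy:(295+(cx+.5)/7-.5,250+(cy+.5)/7-.5)
out={}
for nm,c,L,Rr in (("t",t,(T(132,235),T(186,405)),(T(287,187),T(342,360))),("s",s,(S(215,222),S(395,150)),(S(325,390),S(525,302)))):
    l=rail(c,*L,.035,0); r=rail(c,*Rr,.035,0); yaw=np.radians((l[0]+r[0])/2)
    n=np.array([-np.sin(yaw),np.cos(yaw)]); print(nm,l,r,"sep",n@(np.array(l[1])-r[1]),"mid lateral",n@(np.array(l[1])+r[1])/2)
E
python3 rails.py
```

```text
t (np.float32(16.847729), (np.float32(0.55928004), np.float32(0.008829316)), np.float64(9.686138040575494e-05)) (np.float32(16.984941), (np.float32(0.58154863), np.float32(-0.04813114)), np.float64(8.73019626560789e-05)) sep 0.060975417 mid lateral -0.18477693
s (np.float32(17.20957), (np.float32(0.55642194), np.float32(0.008056713)), np.float64(0.00010447435924880197)) (np.float32(17.222023), (np.float32(0.5773219), np.float32(-0.049317203)), np.float64(0.0001631329569481545)) sep 0.06098917 mid lateral -0.18748382
```

>>> {"method": "jog_arm", "body": {
  "increments": [
    [0,-0.06,0,-0.005,0,0],
    [0,-0.06,0,-0.005,0,0],
    [0.1,0,0,0,0,0],
    [0.1,0,0,0,0,0],
    [0.1,0,0,0,0,0],
    [0,0,0,0,0,0],
    [0,0,0,0,0,0],
    [0,0,0,0,0,0],
    [0,0,0,0,0,0],
    [0,0,0,0,0,0]
  ]
}}

```text
time: 18.2
ee_pos: [0.4701, -0.0503, 0.2168]
eef_rot: [0.699, -0.105, 0.699, 0.105]
wrist_force: [0.0, 0.2, -0.3]
finger_gap: 0.267
```

```bash
python3 - <<'E'
from plan import *; from h import *; from cell import camera
s=state()
cs=camera("side"); np.savez("side7.npz",**cs); crop(cs,290,240,400,330,7,"pics/s9.png")
ct=camera("top"); np.savez("top7.npz",**ct); crop(ct,390,140,470,240,6,"pics/t9.png")
p=s["ee_pos"]; M=R.from_quat(s["eef_rot"],scalar_first=True).as_matrix(); z0=p[2]-.1778
print("z0",z0)
yaw=np.radians(17.05); e=np.array([np.cos(yaw),np.sin(yaw)]); n=np.array([-e[1],e[0]])
mid=p[:2]+.044*M[:2,2]
print("robot: mid lateral mm",1e3*(n@mid+.186),"x",1e3*(e@mid-.5282), "yaw",np.degrees(np.arctan2(M[1,2],M[0,2])))
# image profile across plate at plate x=42 (bevel) and 33 (ridge)
for c,nm in ((ct,"t"),(cs,"s")):
    g=cv2.GaussianBlur(c["color"].astype(np.float32).sum(2),(0,0),.5)
    for px in (33,36,45,50):
        zz=z0+(.009 if px<=37 else .009-.0075*(px-37)/18)
        ys=np.arange(-40,40.1,.5)*1e-3
        P=[np.append(mid+px*1e-3*e+y*n,zz) for y in ys]
        q=np.array([proj(c,x) for x in P],np.float32)
        v=cv2.remap(g,q[:,0][None],q[:,1][None],cv2.INTER_LINEAR)[0]
        print(nm,px,"robot lat",v[::4].astype(int).tolist())
E
```

```text
t 18.2 tcp [ 0.4701 -0.0503  0.2168] yaw 107.03 tilt x [0.0001 0.0001] F [ 0.02  0.18 -0.26] gap 0.267 q [ 0.17  0.86 -0.26  2.15  0.91  0.25  0.97]
z0 0.039029112297712776
robot: mid lateral mm 0.02343253972059145 x -49.489076265832544 yaw 17.02729799493687
t 33 robot lat [206, 224, 265, 317, 395, 497, 581, 618, 627, 628, 629, 630, 628, 628, 630, 630, 628, 629, 630, 633, 630, 628, 628, 630, 628, 628, 631, 632, 629, 625, 622, 581, 480, 379, 377, 476, 570, 590, 526, 410, 344]
t 36 robot lat [200, 202, 262, 315, 395, 503, 580, 612, 615, 607, 604, 604, 608, 605, 601, 600, 605, 611, 611, 611, 614, 614, 609, 604, 608, 617, 620, 616, 614, 615, 607, 570, 487, 373, 378, 490, 571, 576, 508, 407, 342]
t 45 robot lat [202, 235, 287, 351, 442, 542, 602, 611, 599, 593, 589, 587, 588, 589, 591, 591, 591, 590, 591, 592, 592, 592, 592, 593, 593, 593, 594, 595, 594, 593, 585, 546, 460, 398, 429, 527, 586, 566, 472, 377, 332]
t 50 robot lat [240, 269, 312, 379, 472, 565, 607, 603, 582, 569, 565, 570, 567, 565, 567, 572, 573, 573, 575, 580, 581, 582, 581, 583, 580, 576, 578, 581, 581, 579, 568, 527, 45
[... 226 characters left out ...]
4, 438, 443, 484, 511, 521, 525, 527]
s 36 robot lat [609, 658, 630, 516, 421, 431, 511, 592, 645, 667, 672, 671, 671, 673, 674, 673, 673, 670, 672, 670, 663, 657, 659, 666, 672, 674, 675, 672, 670, 671, 671, 655, 597, 510, 441, 448, 490, 515, 523, 527, 526]
s 45 robot lat [515, 623, 654, 607, 505, 439, 480, 576, 633, 656, 662, 663, 663, 664, 664, 665, 666, 666, 666, 666, 666, 667, 667, 666, 665, 665, 666, 667, 667, 667, 668, 669, 658, 624, 540, 467, 444, 479, 508, 522, 526]
s 50 robot lat [450, 565, 648, 657, 588, 500, 492, 552, 615, 643, 648, 649, 651, 654, 656, 657, 655, 656, 657, 659, 656, 657, 657, 662, 660, 661, 659, 662, 660, 664, 665, 670, 667, 646, 586, 493, 445, 450, 490, 513, 523]
```

View pics/t9.png

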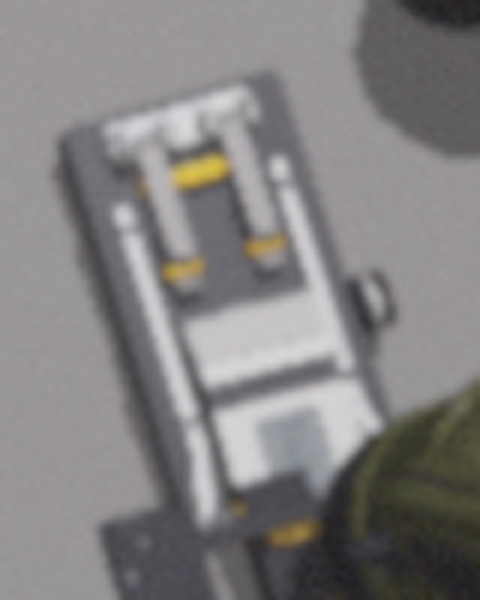

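View pics/s9.png

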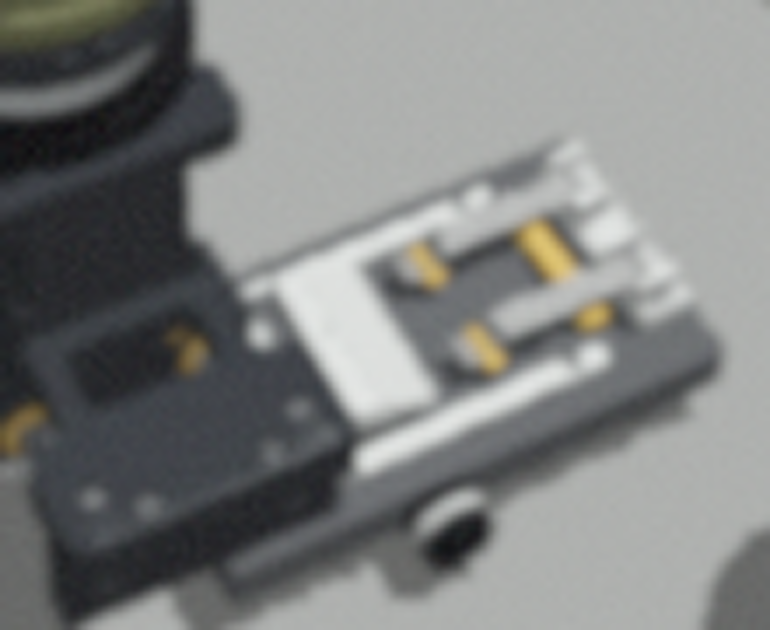

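>>> {"method": "jog_arm", "body": {
  "increments": [
    [0,0.1,0,0,0,0],
    [0.1,0,0,0,0,0],
    [0.1,0,0,0,0,0],
    [0.1,0,0,0,0,0],
    [0.1,0,0,0,0,0],
    [0.1,0,0,0,0,0],
    [0.1,0,0,0,0,0],
    [0.1,0,0,0,0,0],
    [0.1,0,0,0,0,0],
    [0,0,0,0,0,0]
  ]
}}

```text
time: 19.55
ee_pos: [0.4698, -0.0494, 0.2087]
eef_rot: [0.699, -0.105, 0.699, 0.105]
wrist_force: [0.1, -0.1, -0.2]
finger_gap: 0.27
```

```bash
python3 - <<'E'
from plan import *; from h import *; from cell import camera
s=state()
cs=camera("side"); np.savez("side8.npz",**cs); crop(cs,290,240,400,330,7,"pics/s10.png")
ct=camera("top"); np.savez("top8.npz",**ct); crop(ct,390,140,470,240,6,"pics/t10.png")
E
```

```text
t 19.55 tcp [ 0.4698 -0.0494  0.2087] yaw 107.03 tilt x [-0.0002  0.    ] F [ 0.14 -0.15 -0.16] gap 0.27 q [ 0.15  0.87 -0.23  2.15  0.92  0.22  0.95]
```

View pics/t10.png

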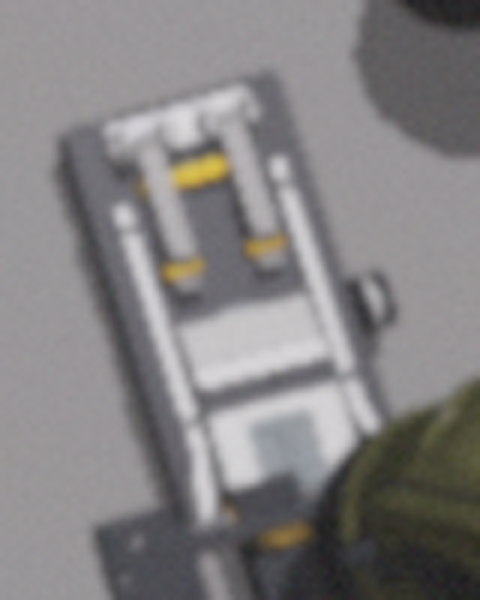

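View pics/s10.png

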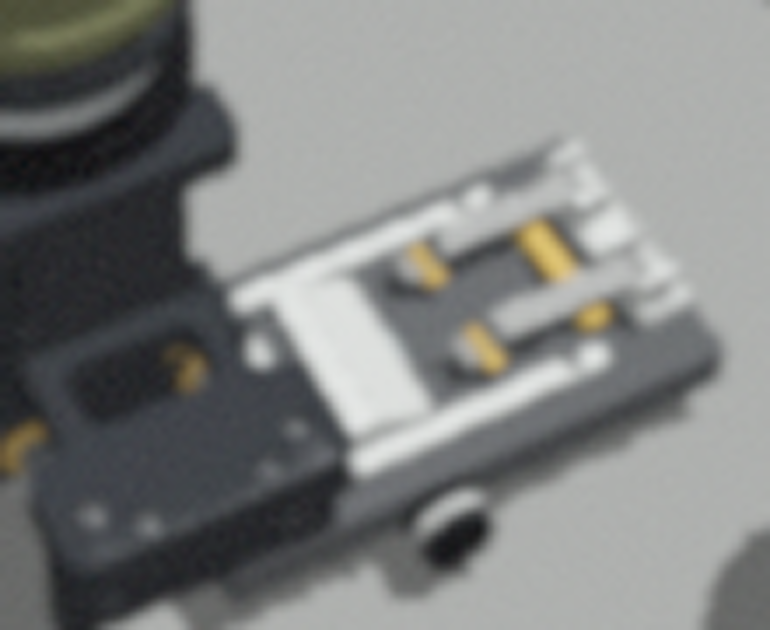

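>>> {"method": "jog_arm", "body": {
  "increments": [
    [0.05,0,0.1,0,0,0],
    [0.03,0,0.2,0,0,0],
    [0,0,0.2,0,0,0],
    [0,0,0.2,0,0,0],
    [0,0,0.2,0,0,0],
    [0,0,0.2,0,0,0],
    [0,0,0.2,0,0,0],
    [0,0,0.2,0,0,0],
    [0,0,0.2,0,0,0],
    [0,0,0.2,0,0,0]
  ]
}}

```text
time: 20.9
ee_pos: [0.4881, -0.0437, 0.208]
eef_rot: [0.699, -0.105, 0.699, 0.105]
wrist_force: [-0.3, 0.4, -2.2]
finger_gap: 0.268
```

```bash
cat > chk.py <<'E'
from plan import *; from h import *; from cell import camera
import sys
def chk(k,pic=True):
    s=state()
    p=s["ee_pos"]; M=R.from_quat(s["eef_rot"],scalar_first=True).as_matrix()
    yaw=np.radians(17.05); e=np.array([np.cos(yaw),np.sin(yaw)]); n=np.array([-e[1],e[0]])
    mid=p[:2]+.044*M[:2,2]
    F=s["wrist_force"]; print("mid x",1e3*(e@mid-.5282),"lat(robot, want ~+1)",1e3*(n@mid+.186),"F feed",F[:2]@e,"F lat",F[:2]@n,"Fz",F[2],"z0",p[2]-.1778)
    if pic:
        cs=camera("side"); np.savez(f"side{k}.npz",**cs); ct=camera("top"); np.savez(f"top{k}.npz",**ct)
        f=lambda c,x0,y0,x1,y1,sc:cv2.resize(c["color"][y0:y1,x0:x1,::-1],None,fx=sc,fy=sc,interpolation=cv2.INTER_CUBIC)
        a=f(cs,310,245,400,325,5); b=f(ct,395,145,465,225,5); cv2.imwrite(f"pics/p{k}.png",np.hstack([a,b]))
chk(sys.argv[1])
E
python3 chk.py 20
```

```text
t 20.9 tcp [ 0.4881 -0.0437  0.208 ] yaw 107.03 tilt x [0.     0.0001] F [-0.34  0.43 -2.19] gap 0.268 q [ 0.17  0.88 -0.29  2.1   0.89  0.29  0.99]
mid x -30.354970953283157 lat(robot, want ~+1) 1.0511671451050308 F feed -0.20082387248661424 F lat 0.5075572014441968 Fz -2.194321680208466 z0 0.030214072499025857
```

View pics/p20.png

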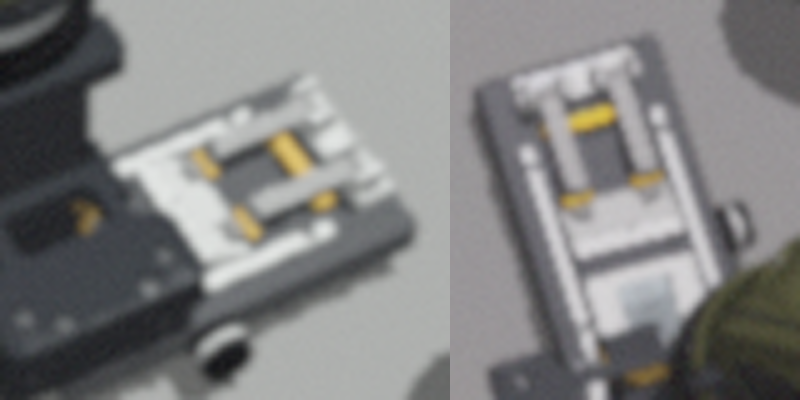

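>>> {"method": "jog_arm", "body": {
  "increments": [
    [0,0,0.2,0,0,0],
    [0,0,0.2,0,0,0],
    [0,0,0.2,0,0,0],
    [0,0,0.2,0,0,0],
    [0,0,0.2,0,0,0],
    [0,0,0.2,0,0,0],
    [0,0,0.2,0,0,0],
    [0,0,0.2,0,0,0],
    [0,0,0.1,0,0,0],
    [0,0,0.1,0,0,0]
  ]
}}

```text
time: 22.25
ee_pos: [0.505, -0.0386, 0.2079]
eef_rot: [0.699, -0.105, 0.7, 0.105]
wrist_force: [-4.1, -1.9, -0.8]
finger_gap: 0.269
```

```bash
python3 chk.py 21
```

```text
t 22.25 tcp [ 0.505  -0.0386  0.2079] yaw 107.02 tilt x [-0.0009 -0.0003] F [-4.14 -1.88 -0.84] gap 0.269 q [ 0.19  0.89 -0.33  2.05  0.86  0.34  1.01]
mid x -12.761877262550957 lat(robot, want ~+1) 0.9750819835540603 F feed -4.514687222297372 F lat -0.5851863210495226 Fz -0.8384941975061919 z0 0.030064338148409697
```

View pics/p21.png

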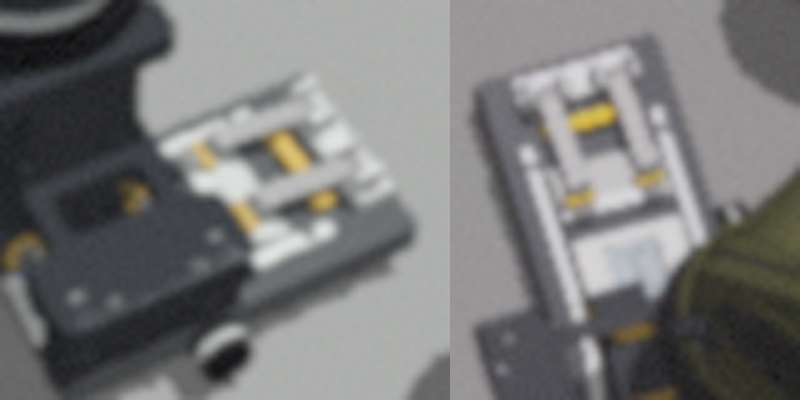

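>>> {"method": "jog_arm", "body": {
  "increments": [
    [0,0,0.1,0,0,0],
    [0,0,0.1,0,0,0],
    [0,0,0.1,0,0,0],
    [0,0,0.1,0,0,0],
    [0,0,0.1,0,0,0],
    [0,0,0.1,0,0,0],
    [0,0,0.1,0,0,0],
    [0,0,0.1,0,0,0],
    [0,0,0.05,0,0,0],
    [0,0,0,0,0,0]
  ]
}}

```text
time: 23.6
ee_pos: [0.515, -0.0355, 0.2083]
eef_rot: [0.701, -0.104, 0.698, 0.105]
wrist_force: [3.4, 0.8, -3.7]
finger_gap: 0.264
```

```bash
python3 chk.py 22
```

```text
t 23.6 tcp [ 0.515  -0.0355  0.2083] yaw 107.06 tilt x [0.0042 0.0019] F [ 3.4   0.83 -3.72] gap 0.264 q [ 0.19  0.9  -0.35  2.02  0.84  0.36  1.03]
mid x -2.258301713504718 lat(robot, want ~+1) 1.1179929647157916 F feed 3.499540734668462 F lat -0.20114681521329145 Fz -3.715290251402513 z0 0.030530984233664737
```

View pics/p22.png

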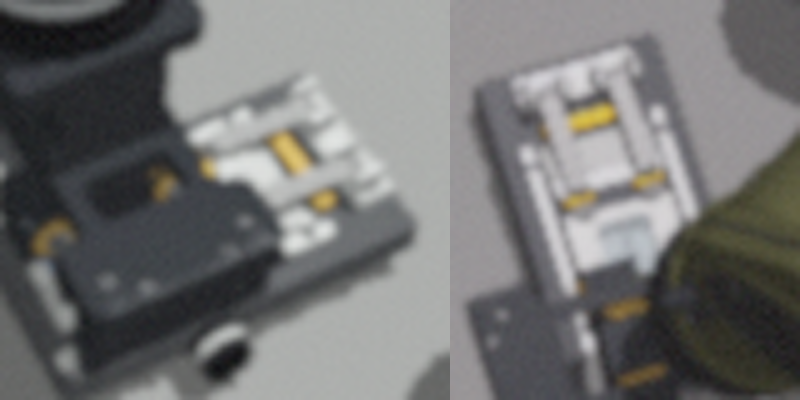

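>>> {"method": "jog_arm", "body": {
  "increments": [
    [0,0,0.05,0,0,0],
    [0,0,0.05,0,0,0],
    [0,0,0.05,0,0,0],
    [0,0,0.05,0,0,0],
    [0,0,0,0,0,0],
    [0,0,0,0,0,0],
    [0,0,0,0,0,0],
    [0,0,0,0,0,0],
    [0,0,0,0,0,0],
    [0,0,0,0,0,0]
  ]
}}

```text
time: 24.95
ee_pos: [0.5154, -0.0353, 0.2081]
eef_rot: [0.7, -0.105, 0.699, 0.105]
wrist_force: [4.7, 0.8, -2.7]
finger_gap: 0.274
```

```bash
python3 chk.py 23
```

```text
t 24.95 tcp [ 0.5154 -0.0353  0.2081] yaw 107.04 tilt x [0.0006 0.0005] F [ 4.72  0.8  -2.66] gap 0.274 q [ 0.19  0.9  -0.35  2.02  0.84  0.37  1.03]
mid x -1.7729052488734132 lat(robot, want ~+1) 1.1201166410949037 F feed 4.750990848903627 F lat -0.62272280251025 Fz -2.658908645009672 z0 0.030281102235684754
```

View pics/p23.png

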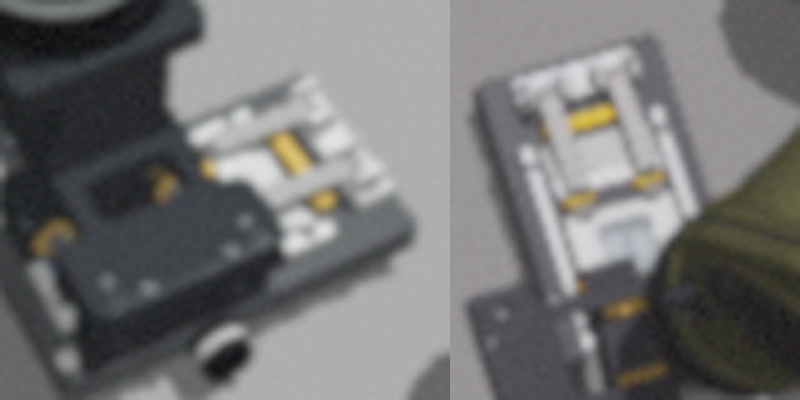

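>>> {"method": "jog_arm", "body": {
  "increments": [
    [0,0,0.05,0,0,0],
    [0,0,0.05,0,0,0],
    [0,0,0.05,0,0,0],
    [0,0,0.05,0,0,0],
    [0,0,0,0,0,0],
    [0,0,0,0,0,0],
    [0,0,0,0,0,0],
    [0,0,0,0,0,0],
    [0,0,0,0,0,0],
    [0,0,0,0,0,0]
  ]
}}

```text
time: 26.3
ee_pos: [0.5167, -0.035, 0.2079]
eef_rot: [0.699, -0.105, 0.7, 0.105]
wrist_force: [-2.0, 0.4, -1.0]
finger_gap: 0.27
```

```bash
python3 chk.py 24
```

```text
t 26.3 tcp [ 0.5167 -0.035   0.2079] yaw 107.02 tilt x [-0.0011 -0.0004] F [-1.99  0.44 -0.96] gap 0.27 q [ 0.19  0.9  -0.36  2.01  0.84  0.38  1.03]
mid x -0.4368403926978681 lat(robot, want ~+1) 0.9646935402932988 F feed -1.7704177823381573 F lat 0.9986968983591233 Fz -0.9555455625088782 z0 0.030088485015534017
```

View pics/p24.png

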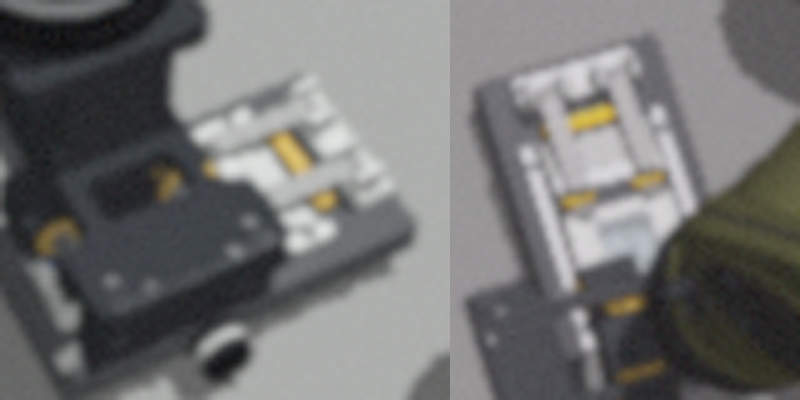

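>>> {"method": "jog_arm", "body": {
  "increments": [
    [0,0,0.05,0,0,0],
    [0,0,0.05,0,0,0],
    [0,0,0.05,0,0,0],
    [0,0,0,0,0,0],
    [0,0,0,0,0,0],
    [0,0,0,0,0,0],
    [0,0,0,0,0,0],
    [0,0,0,0,0,0],
    [0,0,0,0,0,0],
    [0,0,0,0,0,0]
  ]
}}

```text
time: 27.65
ee_pos: [0.5183, -0.0346, 0.2079]
eef_rot: [0.699, -0.105, 0.7, 0.105]
wrist_force: [-5.2, -2.1, -0.9]
finger_gap: 0.269
```

```bash
python3 chk.py 25
```

```text
t 27.65 tcp [ 0.5183 -0.0346  0.2079] yaw 107.02 tilt x [-0.0007 -0.0004] F [-5.24 -2.08 -0.94] gap 0.269 q [ 0.19  0.9  -0.36  2.01  0.83  0.38  1.04]
mid x 1.1909326558728894 lat(robot, want ~+1) 0.8847289946796733 F feed -5.614159857014238 F lat -0.44941033979318873 Fz -0.9405645000097944 z0 0.030127433275605353
```

View pics/p25.png

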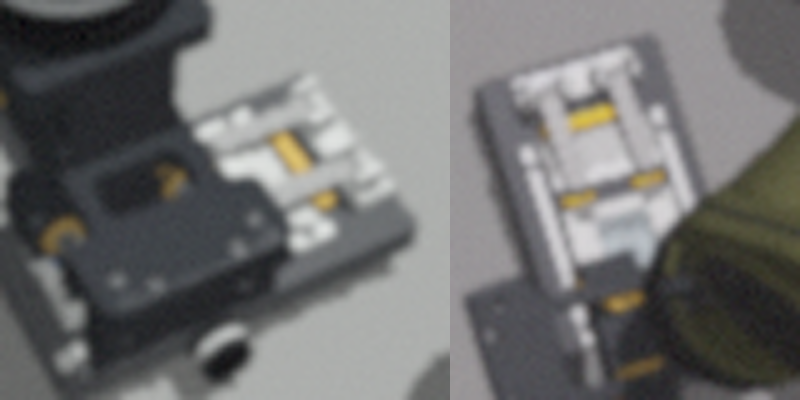

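```bash
python3 - <<'E'
from h import *
a=[]
for k in (23,24,25):
    c=load(f"top{k}.npz"); a.append(cv2.resize(c["color"][158:200,408:443,::-1],None,fx=10,fy=10,interpolation=cv2.INTER_CUBIC)[:,:260])
cv2.imwrite("pics/z.png",np.hstack(a))
E
```

```text
(no output)
```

View pics/z.png

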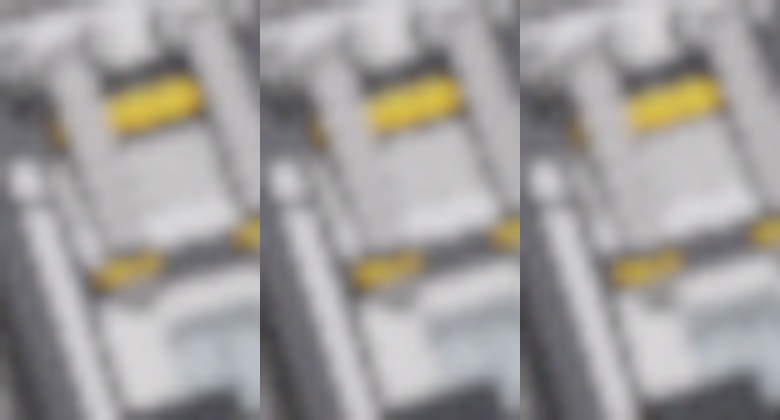

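```bash
cat > prof.py <<'E'
from h import *
import sys
yaw=np.radians(17.05); e=np.array([np.cos(yaw),np.sin(yaw)]); n=np.array([-e[1],e[0]])
for k in sys.argv[1:]:
    c=load(f"top{k}.npz"); g=c["color"].astype(np.float32)
    xs=np.arange(5,62.1,.25)
    acc=0
    for y in np.arange(-6,6.1,1):
        q=np.array([proj(c,np.append(e*(.5282+x*1e-3)+n*(-.186+y*1e-3),.039)) for x in xs],np.float32)
        acc=acc+np.stack([cv2.remap(g[...,j].copy(),q[:,0][None],q[:,1][None],cv2.INTER_LINEAR)[0] for j in (0,2)])
    acc/=13; v=acc[1]; # blue channel
    i=(xs>12)&(xs<40); dk=np.clip(v[i].max()*.9-v[i],0,None); lo=xs[i][np.argmin(v[i])]
    w=dk*(abs(xs[i]-lo)<7); print(k,"groove centre",(w@xs[i]/w.sum()).round(2),"blue 40-60",v[(xs>=40)][::4].astype(int).tolist())
E
python3 prof.py 21 22 23 24 25
```

```text
21 groove centre 13.79 blue 40-60 [162, 149, 135, 125, 118, 114, 113, 113, 110, 105, 97, 89, 79, 73, 71, 71, 72, 75, 78, 83, 88, 93, 96]
22 groove centre 21.95 blue 40-60 [195, 196, 196, 196, 195, 195, 194, 192, 187, 179, 166, 148, 126, 105, 87, 77, 74, 74, 77, 82, 88, 93, 96]
23 groove centre 21.98 blue 40-60 [196, 196, 196, 195, 195, 195, 194, 193, 188, 179, 166, 148, 126, 105, 88, 77, 74, 74, 78, 83, 88, 92, 96]
24 groove centre 23.02 blue 40-60 [196, 196, 196, 196, 196, 196, 196, 195, 192, 188, 180, 167, 149, 126, 104, 87, 78, 75, 78, 83, 88, 93, 96]
25 groove centre 24.54 blue 40-60 [196, 196, 196, 196, 196, 196, 196, 195, 194, 192, 188, 179, 166, 147, 125, 104, 88, 80, 80, 84, 88, 93, 96]
```

>>> {"method": "jog_arm", "body": {
  "increments": [
    [0,0,0.05,0,0,0],
    [0,0,0.05,0,0,0],
    [0,0,0,0,0,0],
    [0,0,0,0,0,0],
    [0,0,0,0,0,0],
    [0,0,0,0,0,0],
    [0,0,0,0,0,0],
    [0,0,0,0,0,0],
    [0,0,0,0,0,0],
    [0,0,0,0,0,0]
  ]
}}

```text
time: 29.0
ee_pos: [0.5187, -0.0345, 0.2078]
eef_rot: [0.698, -0.105, 0.7, 0.104]
wrist_force: [-6.3, -2.8, -0.0]
finger_gap: 0.268
```

```bash
python3 chk.py 26; python3 prof.py 25 26
```

```text
t 29.0 tcp [ 0.5187 -0.0345  0.2078] yaw 107.02 tilt x [-0.0023 -0.0011] F [-6.29 -2.76 -0.04] gap 0.268 q [ 0.19  0.9  -0.36  2.01  0.83  0.39  1.04]
mid x 1.541429280371931 lat(robot, want ~+1) 0.881538234453888 F feed -6.822686651090456 F lat -0.7916375728970304 Fz -0.043972639845328176 z0 0.030040692080541165
25 groove centre 24.54 blue 40-60 [196, 196, 196, 196, 196, 196, 196, 195, 194, 192, 188, 179, 166, 147, 125, 104, 88, 80, 80, 84, 88, 93, 96]
26 groove centre 24.57 blue 40-60 [197, 196, 196, 196, 196, 196, 195, 195, 194, 192, 188, 179, 166, 148, 125, 104, 89, 79, 79, 83, 88, 93, 96]
```

>>> {"method": "jog_arm", "body": {
  "increments": [
    [0,0,0.05,0,0,0],
    [0,0,0.05,0,0,0],
    [0,0,0.05,0,0,0],
    [0,0,0,0,0,0],
    [0,0,0,0,0,0],
    [0,0,0,0,0,0],
    [0,0,0,0,0,0],
    [0,0,0,0,0,0],
    [0,0,0,0,0,0],
    [0,0,0,0,0,0]
  ]
}}

```text
time: 30.35
ee_pos: [0.5192, -0.0344, 0.2078]
eef_rot: [0.698, -0.105, 0.701, 0.104]
wrist_force: [-8.0, -2.9, 2.0]
finger_gap: 0.267
```

```bash
python3 chk.py 27; python3 prof.py 26 27
```

```text
t 30.35 tcp [ 0.5192 -0.0344  0.2078] yaw 107.02 tilt x [-0.0047 -0.0023] F [-7.96 -2.9   2.  ] gap 0.267 q [ 0.19  0.91 -0.36  2.    0.83  0.39  1.04]
mid x 2.052650298641767 lat(robot, want ~+1) 0.8736411802410526 F feed -8.458145382450528 F lat -0.43756050991378764 Fz 1.99618479426955 z0 0.029970973839811732
26 groove centre 24.57 blue 40-60 [197, 196, 196, 196, 196, 196, 195, 195, 194, 192, 188, 179, 166, 148, 125, 104, 89, 79, 79, 83, 88, 93, 96]
27 groove centre 24.7 blue 40-60 [196, 196, 196, 196, 196, 196, 196, 196, 195, 192, 188, 179, 166, 147, 125, 104, 90, 81, 80, 84, 89, 93, 96]
```

View pics/p27.png

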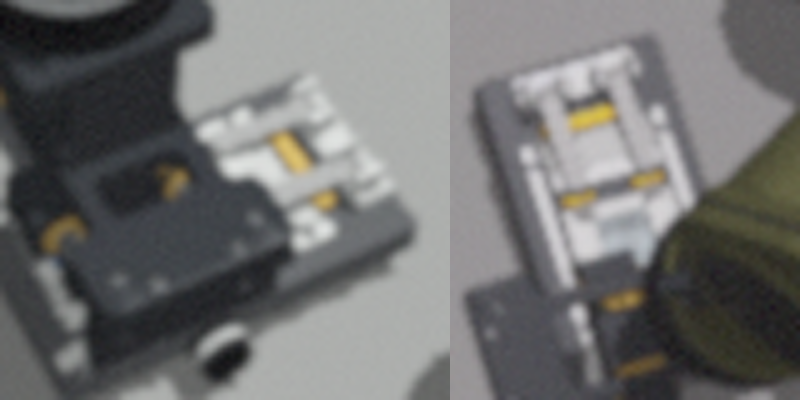

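>>> {"method": "jog_arm", "body": {
  "increments": [
    [0,0,-0.05,0,0,0],
    [0,0,-0.05,0,0,0],
    [0,0,-0.05,0,0,0],
    [0,0,0,0,0,0],
    [0,0,0,0,0,0],
    [0,0,0,0,0,0],
    [0,0,0,0,0,0],
    [0,0,0,0,0,0],
    [0,0,0,0,0,0],
    [0,0,0,0,0,0]
  ]
}}

```text
time: 31.7
ee_pos: [0.5187, -0.0345, 0.2078]
eef_rot: [0.698, -0.105, 0.7, 0.104]
wrist_force: [-6.5, -3.1, 0.2]
finger_gap: 0.268
```

```bash
python3 chk.py 28; python3 prof.py 27 28
```

```text
t 31.7 tcp [ 0.5187 -0.0345  0.2078] yaw 107.02 tilt x [-0.0022 -0.0011] F [-6.48 -3.08  0.23] gap 0.268 q [ 0.19  0.9  -0.36  2.    0.83  0.39  1.04]
mid x 1.592722993941087 lat(robot, want ~+1) 0.858273270803428 F feed -7.099874675923708 F lat -1.0426344629394289 Fz 0.23015496119039014 z0 0.030046790678744134
27 groove centre 24.7 blue 40-60 [196, 196, 196, 196, 196, 196, 196, 196, 195, 192, 188, 179, 166, 147, 125, 104, 90, 81, 80, 84, 89, 93, 96]
28 groove centre 24.69 blue 40-60 [196, 195, 195, 196, 196, 196, 195, 195, 195, 193, 188, 179, 166, 148, 126, 105, 89, 80, 79, 82, 87, 93, 96]
```

>>> {"method": "jog_arm", "body": {
  "increments": [
    [0,0,0,0,0,0],
    [0,0,0,0,0,0],
    [0,0,0,0,0,0],
    [0,0,0,0,0,0],
    [0,0,0,0,0,0],
    [-0.5,0,0,0,0,0],
    [-1,0,0,0,0,0],
    [-1.5,0,0,0,0,0],
    [-2,0,0,0,0,0],
    [-2,0,0,0,0,0]
  ],
  "grip": 0
}}

```text
time: 33.05
ee_pos: [0.5195, -0.0342, 0.2796]
eef_rot: [0.7, -0.105, 0.699, 0.105]
wrist_force: [-0.2, 0.5, 0.8]
finger_gap: 1.001
```

>>> {"method": "jog_arm", "body": {
  "increments": [
    [-2,0,-1,0,0,0],
    [-2,0,-2,0,0,0],
    [-1,0,-2,0,0,0],
    [0,0,-2,0,0,0],
    [0,0,-2,0,0,0],
    [0,0,0,0,0,0],
    [0,0,0,0,0,0],
    [0,0,0,0,0,0],
    [0,0,0,0,0,0],
    [0,0,0,0,0,0]
  ]
}}

```text
time: 34.3
ee_pos: [0.4337, -0.0604, 0.328]
eef_rot: [0.699, -0.105, 0.699, 0.105]
wrist_force: [0.3, 0.4, -0.1]
finger_gap: 1.002
```

```bash
python3 chk.py 29; python3 prof.py 28 29
python3 - <<'E'
from h import *
c=load("top29.npz"); crop(c,385,135,485,235,6,"pics/f.png")
c=load("side29.npz"); crop(c,295,245,405,330,7,"pics/g.png")
E
```

```text
t 34.3 tcp [ 0.4337 -0.0604  0.328 ] yaw 107.04 tilt x [0.0002 0.0002] F [ 0.31  0.41 -0.06] gap 1.002 q [ 0.38  0.64 -0.54  2.18  0.69  0.5   1.17]
mid x -87.23605893647395 lat(robot, want ~+1) 1.1181931331855077 F feed 0.42022894635160246 F lat 0.30372177671458017 Fz -0.06322118691295285 z0 0.15015136274736246
28 groove centre 24.69 blue 40-60 [196, 195, 195, 196, 196, 196, 195, 195, 195, 193, 188, 179, 166, 148, 126, 105, 89, 80, 79, 82, 87, 93, 96]
29 groove centre 24.55 blue 40-60 [195, 195, 195, 195, 195, 195, 194, 194, 193, 191, 187, 178, 165, 146, 124, 103, 90, 82, 82, 84, 88, 92, 96]
```

View pics/f.png

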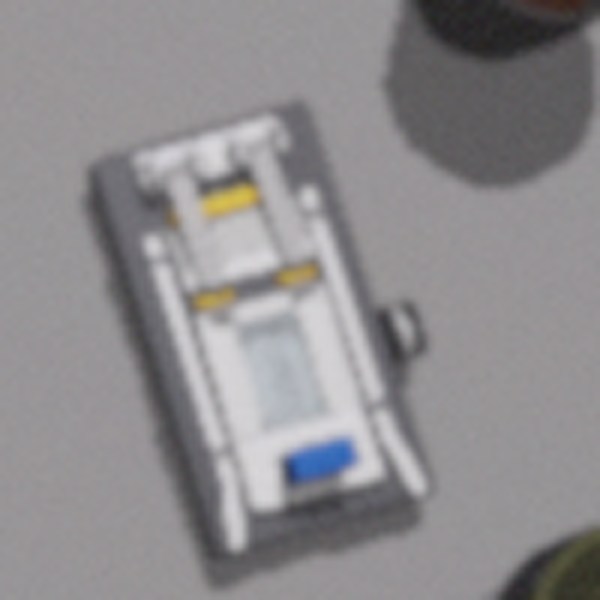

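View pics/g.png

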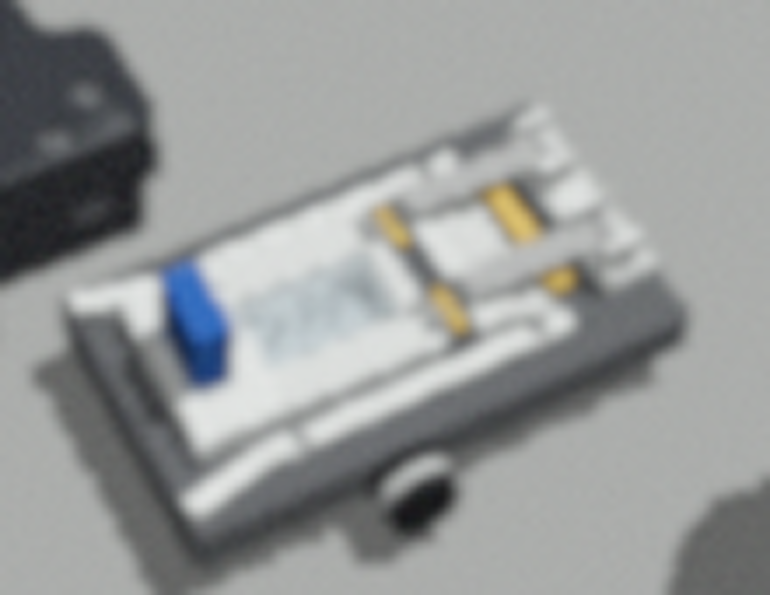

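```bash
cat > fit4.py <<'E'
from fit import *
cam["t"]=load("top29.npz");cam["s"]=load("side29.npz")
def T(cx,cy): return ("t",385+(cx+.5)/6-.5,135+(cy+.5)/6-.5)
def S(cx,cy): return ("s",295+(cx+.5)/7-.5,245+(cy+.5)/7-.5)
print("----"); z0=.03
tp=[(T(252,513),lambda p:(-55*m,25*m,z0+9*m)),(T(384,480),lambda p:(-55*m,-25*m,z0+9*m)),
(T(321,461),lambda p:(-44*m,0,z0+35*m))]
sd=[(S(115,308),lambda p:(-55*m,25*m,z0+9*m)),(S(190,450),lambda p:(-55*m,-25*m,z0+9*m)),(S(182,268),lambda p:(-44*m,12*m,z0+35*m)),(S(208,325),lambda p:(-44*m,-12*m,z0+35*m))]
yaw=np.radians(17.05); e=np.array([np.cos(yaw),np.sin(yaw)]); n=np.array([-e[1],e[0]])
for o,nn in ((tp,"top"),(sd,"side"),(tp+sd,"both")):
    a=run(o,[.5595,-.0229,.297],3,nn); print("stage x,y mm",1e3*(e@a[:2]-.5282),1e3*(n@a[:2]+.186),"dyaw",np.degrees(a[2])-17.05)
# bystander shift check: compare top images before/after
t0=load("top0.npz")["color"].astype(int); t1=cam["t"]["color"].astype(int); d=abs(t0-t1).sum(2)
for nm,(x0,y0,x1,y1) in dict(tape=(333,75,387,127),ring=(396,100,428,130),sd=(212,260,285,285),tw=(315,255,370,292)).items(): print(nm,d[y0:y1,x0:x1].mean().round(1),d[y0:y1,x0:x1].max())
E
python3 fit4.py | sed -n '/----/,$p'
```

```text
----
top [ 0.558  -0.0227  0.261 ] 14.95
[[-0.14, 0.13], [-0.2, -0.01], [0.41, -0.11]]
stage x,y mm -1.4209136876923711 0.720330591380075 dyaw -2.095193385841073
side [ 0.5581 -0.0235  0.2521] 14.45
[[0.2, -0.57], [0.19, -0.17], [-1.54, 0.04], [0.12, 1.77]]
stage x,y mm -1.5107316502112056 -0.14290324004256894 dyaw -2.6039505261749536
both [ 0.558  -0.0231  0.2561] 14.67
[[-0.07, 0.06], [-0.1, 0.03], [0.52, -0.13], [0.13, -0.63], [0.21, -0.28], [-1.6, -0.05], [0.1, 1.66]]
stage x,y mm -1.46065095638237 0.26483126527643286 dyaw -2.3756599063104034
tape 17.7 34
ring 18.0 35
sd 17.7 33
tw 18.0 35
```

```bash
python3 -c "
from plan import state
state()
from cell import sign_off
print(sign_off())"
```

```text
t 34.4 tcp [ 0.4336 -0.0604  0.3279] yaw 107.03 tilt x [-0.0001  0.0002] F [ 1.54 -0.55  0.68] gap 1.003 q [ 0.38  0.64 -0.54  2.18  0.69  0.5   1.17]
the job is handed in; nothing more can be done
None
```

I drew the plate straight out, set it on the desk, let go and took it again by the blue tab. I then slid it bevel-first under both clips until it stopped against the end stop, opened the gripper, backed clear and handed in at 34.4 s.

**Contact with the stop:** the push force rose to about 8.5 N while the plate stayed put in the images (within about 0.1 mm). That is well under the 45 N limit.

**Clips:** in the last pictures both rollers sit in the groove. In the side picture the roller checked was about 0.4 px higher than at rest, roughly the 2 mm expected. The clip angles themselves could not be read.

**Plate position:** I measured -1.5 mm along the feed, +0.3 mm sideways and about -2.4° in yaw, all within tolerance. My reference for the home position is only good to about 1 mm, so the plate may be nearer to home than that. The yaw is probably pixel-picking error: the gripper held the plate within about 0.1° of the rails.

**Disagreement:** the arm's readings put the plate about 1.6 mm further in than the camera did while pushing. The plate probably slipped or tipped a little in the fingers as the clips dropped into the groove. I went by the camera.

**Loose things:** the tape roll, setting ring, screwdriver and tweezers show no shift between the first and last top pictures.

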